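# Load the bench test station and set its screen

### The arm

A 7-joint arm with a two-finger parallel gripper is mounted at the origin on the work surface. World frame = base frame: x ahead of the robot, y to its left, z up, the work surface at z = 0. Lengths are in m, angles in rad, forces in N, time in s.
With the tool pointing down it reaches from about 0.425 to 0.925 m from the base axis. Payload 6.8 kg.
Tool frame: the origin (TCP) lies between the finger pads; the fingertips stand r.tcp_to_tips ahead of it and the grasp point (between the pads) lies 3 mm ahead of it (r.tcp_to_tips is the distance from the TCP to the fingertips, in m); z points along the fingers, y is the line along which they close (so a half turn about z gives the same grasp; the last joint's range is limited). The gripper opens to 85 mm and grips with 20 to 120 N. Pads are 22 mm wide; open, the fingers measure 114 mm over their backs; the gripper's body (76 mm by 85 mm) begins 54 mm behind the grasp point. The pads swing forward as they close: fully open they stand 13 mm farther back than shut.
Start: joints at [-1.393, 0.477, 0.022, 1.555, -0.011, 1.109, -0.083], TCP at [0.19, 0.648, 0.253] pointing down, gripper open.
Joint ranges: [-2.96, 2.96], [-0.34, 2.1], [-1.41, 1.46], [0.24, 2.44], [-1.37, 4.51], [0.17, 1.92], [-2.96, 2.96]. Speed limits (rad/s): [2.39, 2.39, 3.14, 3.14, 3.14, 3.14, 3.14].

### API

Orientations are given as a rotation vector (axis times angle).
In Python, from bench import r gives the robot as it stands. The module is installed in compiled form; this text tells all that it offers.
- The arm moves only by the tool step_arm, never from a script. Its argument "moves" is a list of rows, each an object of numbers: "rx", "ry", "rz": the turn, a rotation vector about the tool's x, y, z in degrees; "dx", "dy", "dz": the shift along the tool's x, y, z in mm; "gripper": the opening, from -1 (shut) to 1 (fully open). In form: [{"rx": .., "ry": .., "rz": .., "dx": .., "dy": .., "dz": .., "gripper": ..}, ...]. A call has 1 to 20 rows; each row shifts and turns the commanded pose from where the row before left it, along the tool's axes as they then stand; what a row does not reach is not made up. A row lasts 1/8 s, in which the tool goes at most 62.5 mm and 10.7 degrees, less where a joint would pass 70% of its speed; a pose out of reach is approached as far as the arm can. A call is refused whole if a number of a shift passes 62.5 or a number of a turn 10.7, either way. A call with a gripper value outside its range is refused whole. The fingers move at their own pace and stop on an object; "grip_force" is the grip in N (left out, the last holds). Time passes only in rows, so rows that do not move let the fingers close. It gives the time, the measured TCP pose, the force, the opening and the grip force at its end, in the units of the state.
- r.get_obs(): the state, without advancing time (a new reading comes with each control period).
- r.grab_frame(name): name is "scene" or "top" or "wrist"; returns the picture (384x512x3 uint8, blue, green, red); there is no depth.
- r.camera_info(name): a dict with "mtx" (3x3 intrinsics, pixels), "rvec" (rotation vector, rad) and "tvec" (3), from world to camera coordinates, as OpenCV has them. Camera axes: x right, y down, z forward; pixel columns grow to the right and rows downward; lengths in m; the calibration is good to about 2 mm. The wrist camera is an equidistant fisheye: a pixel r from the principal point sees the ray r / f radians off the axis. A picture is of the moment at which its call begins: read the wrist's pose just before it. camera_info takes no time and is no camera call; for the wrist camera it gives the pose at the moment of the call.
- r.hand_in(): hands the job in; it is judged then, once.
The state is a dict: "clock": time; "joints": joint angles; "qvel": joint speeds; "tau": joint torques, N m; "tcp_pos": TCP position; "orientation": TCP orientation; "contact_force": force on the tool from outside, world axes, zero at the start; "moment": the same for the moment, N m; "grip_width": finger opening in m; "gripper_force": force on a finger pad.
Only numpy, scipy, OpenCV 4.12 (cv2) and the standard library are available. Lean on these libraries where they do the work, as an engineer would, in place of code of your own. Each camera call takes 0.05 s, during which the arm holds its last target. There are 200 camera calls.

### The job

Load the test station: slide the cast cover along the bench, without lifting it, through the open left side of its bay until it is fully home against the stop, and lay the wide-headed bracket flat in the compartment of its shape without dropping it. When both are in place, raise the stiff screen to 60 degrees from shut, for the technician opposite, and leave it standing. Leave the other loose things where they are.

Things in the scene. Friction and masses are not known exactly. Their poses are not given: they have to be found in the camera images.
- cover: plain flat cast aluminium cover, a solid plate 100 mm (its x) by 130 mm (its y) by 20 mm thick, 0.35 kg, lying loose on the bench to the left of the station; too wide to grasp. Origin: centre of its underside, z up. Symmetrical: either long way round is right
- bracket: flat steel bracket like a paddle, 10 mm thick, 160 mm long along its x: a bar 24 mm wide from x = -95 to +25 mm and a head 56 mm wide from x = +25 to +65 mm. Lies flat on the bench to the right of the station. Origin: on the underside, on the centreline, 95 mm from the bar's end (near its centre of mass); z up
- strap: plain straight flat steel strap 150 x 24 x 10 mm without a head (x along it), not part of the job; lies beside the bracket, either may be the nearer to the station. Origin: centre of underside
- station: fixed test station, about 335 mm deep (x, away from the robot) and 290 mm wide (y, to the left). Origin on the bench, z up. Front left: the cover's bay; front right: the bracket's compartment; behind, from x = +15 to +180 mm and y = -50 to +140 mm: a white housing 56 mm high with the screen lying on it
- bay (a point): where the cover's origin is when home (axes as the station's). No floor: bench. Dark steel rails 15 mm high, 8 mm thick: side rails with inner faces at x = -57 and +57 mm from y = -65 to +45 mm, then flaring outward 0.4 rad for 40 mm; stop face at y = -65 mm. Open at +y: the cover enters along -y, its y along the bay's; the home cover reaches 20 mm beyond the straight rails
- pocket (a point): where the bracket's origin is when in its compartment, on the floor, 4 mm above the bench (axes as the station's; bracket's x along this x, head at +x, away from the robot). Walls 12 mm above the floor, 4 mm clear of the bracket all round, with a finger gap on both sides of the bar from x = -45 to +15 mm
- screen (a joint): angle of the screen: 0 shut (lying level), grows as its near edge rises, rad; range 0 to 1.75; stiff hinge, stays where it is left; 60 degrees = 1.047
- screen_hinge (a point): middle of the screen's hinge line, at the far end of the housing, 66 mm above the bench (axes as the station's; the hinge line is along y)
- screen_tab (a point): centre of the grip of the screen's black tab, which sticks out from the middle of the screen's near edge; 177 mm from the hinge line. Tab 18 mm wide (y), 8 mm thick, 37 mm clear of the screen: 25 mm before this point, 12 mm after. Screen 152 mm long from the hinge, 170 wide, 14 thick. Axes turn with the screen: y along the hinge, x from tab to hinge
- driver: screwdriver lying at the right, bystander; origin under its middle
- mug: white mug, 80 mm wide and 95 mm high, at the back right, bystander; origin centre of underside
- relay: black relay block 60 x 60 x 53 mm at the left, bystander; origin centre of underside
Things that resemble listed ones, but are neither listed nor needed, are in the scene too. There is more than one size of the bracket; the one meant has the size given above.

How it is judged:
By the outcome, as a careful person would: the job done as asked, in the order asked, and still so for the second after the job is handed in, with the robot touching nothing.
It also fails if it takes over 72 s, if anything falls off the work surface, if the arm or the gripper's body presses on something with over 40 N, if the wrist force passes 120 N, or if a joint passes its speed limit or range.

## Working session

There is one attempt and no reset: what is moved stays moved. The work goes in short steps, Python scripts to look and compute and a tool call to move; the robot and the scene stay as the last step left them, time stands still between calls to the robot, and variables do not carry over. Pictures are saved under pics/ and viewed, at most 10 in all, crops included, and the job is handed in when it is done.

Besides the shell and the picture viewer there is one more tool, called after "Emit:" in YAML: its name, and indented under it one key for each argument. step_arm: Moves the arm, as the interface text tells. Its arguments: {"type":"object","properties":{"moves":{"type":"array","items":{"type":"object","properties":{"rx":{"type":"number"},"ry":{"type":"number"},"rz":{"type":"number"},"dx":{"type":"number"},"dy":{"type":"number"},"dz":{"type":"number"},"gripper":{"type":"number"}}}},"grip_force":{"type":"number"}},"required":["moves"]}

```bash
mkdir -p pics; cat > h.py <<'E'
import numpy as np, cv2
from bench import r
def ray(name,uv,ci=None):
    ci=ci or r.camera_info(name); K=np.array(ci['mtx'],float);R=cv2.Rodrigues(np.array(ci['rvec'],float))[0];t=np.array(ci['tvec'],float).ravel()
    uv=np.atleast_2d(np.array(uv,float)); p=np.c_[(uv[:,0]-K[0,2])/K[0,0],(uv[:,1]-K[1,2])/K[1,1]]
    if name=='wrist':
        th=np.linalg.norm(p,axis=1)+1e-12; d=np.c_[p*(np.sin(th)/th)[:,None],np.cos(th)]
    else: d=np.c_[p,np.ones(len(p))]
    d=d/np.linalg.norm(d,axis=1)[:,None]
    return -R.T@t, d@R
def plane(name,uv,z,ci=None):
    o,d=ray(name,uv,ci); return o+d*((z-o[2])/d[:,2])[:,None]
def cross(rays):
    A=np.zeros((3,3));b=np.zeros(3)
    for o,d in rays:
        d=d.ravel();P=np.eye(3)-np.outer(d,d);A+=P;b+=P@o
    x=np.linalg.solve(A,b); return x,[float(np.linalg.norm((np.eye(3)-np.outer(d.ravel(),d.ravel()))@(x-o))) for o,d in rays]
def proj(name,X,ci=None):
    ci=ci or r.camera_info(name);return cv2.projectPoints(np.atleast_2d(np.array(X,float)),np.array(ci['rvec'],float),np.array(ci['tvec'],float),np.array(ci['mtx'],float),None)[0].reshape(-1,2)
E
python3 - <<'E'
from h import *
np.set_printoptions(precision=4,suppress=True)
o=r.get_obs();print(o['tcp_pos'],o['orientation'],r.tcp_to_tips,o['clock'],o['contact_force'])
for n in('top','scene','wrist'):
    ci=r.camera_info(n);im=r.grab_frame(n);cv2.imwrite(f'pics/{n}0.png',im)
    print(n,np.array(ci['mtx']).tolist(),ray(n,[256,192],ci))
a=cv2.imread('pics/top0.png');cv2.imwrite('pics/top0b.png',cv2.resize(a,(800,600),interpolation=cv2.INTER_CUBIC))
a=cv2.imread('pics/scene0.png');cv2.imwrite('pics/scene0b.png',cv2.resize(a,(800,600),interpolation=cv2.INTER_CUBIC))
E
```

```text
[0.1901 0.6471 0.2523] [-0.4474 -3.1094  0.003 ] 0.022 0.0 [-0.3015 -0.2868 -0.4016]
top [[492.5727813010857, 0.0, 256.0332849696801], [0.0, 492.5727813010857, 196.03786937121617], [0.0, 0.0, 1.0]] (array([0.2113, 0.0042, 1.8075]), array([[ 0.1569, -0.0125, -0.9875]]))
scene [[469.0482963568803, 0.0, 257.71284183659264], [0.0, 469.0482963568803, 197.93842070715752], [0.0, 0.0, 1.0]] (array([ 1.2149, -0.1298,  1.2061]), array([[-0.5539,  0.0784, -0.8289]]))
wrist [[297.3186396354542, 0.0, 255.56350400782503], [0.0, 297.3186396354542, 190.92590234042422], [0.0, 0.0, 1.0]] (array([0.123 , 0.6675, 0.3722]), array([[ 0.2678, -0.0783, -0.9603]]))
```

View pics/top0b.png

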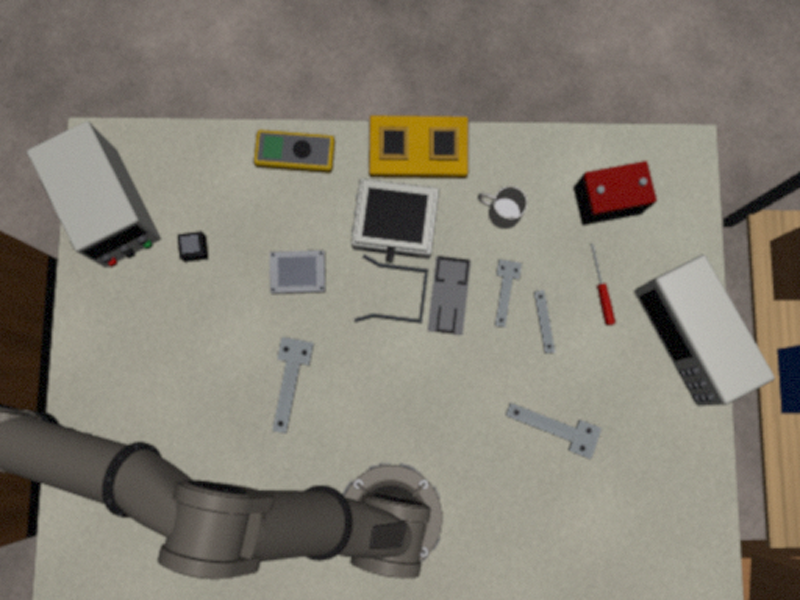

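View pics/scene0b.png

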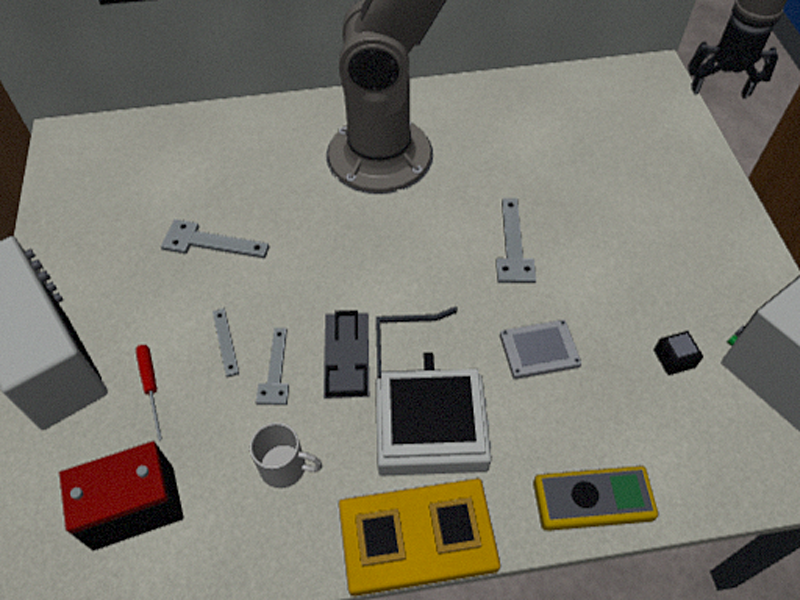

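Top view (800x600 scale): the cover is at (298,271). The bay is open to the left at (365–427, 258–320), the pocket block at (448,295), the screen at (396,218) and its tab at (390,254). Bracket candidates are A (508,293), B (292,385) and C (555,430), and the strap is at (543,322). A is right of the station and looks the smallest. I'll measure them next.

```bash
python3 - <<'E'
from h import *
np.set_printoptions(precision=4,suppress=True)
a=cv2.imread('pics/top0.png').astype(int);ct=r.camera_info('top');cs=r.camera_info('scene')
s=cv2.imread('pics/scene0.png').astype(int)
print('bench',a[250,250],'cover rim',a[163,190],'brkA',a[190,323])
for n,im,ci in(('top',a,ct),('scene',s,cs)):
    m=((im[...,0]-im[...,2]>2)&(im.sum(2)>180)).astype(np.uint8)
    m=cv2.morphologyEx(m,cv2.MORPH_CLOSE,np.ones((3,3)))
    cs_,_=cv2.findContours(m,cv2.RETR_EXTERNAL,cv2.CHAIN_APPROX_NONE)
    for c in cs_:
        if cv2.contourArea(c)<80: continue
        P=plane(n,c.reshape(-1,2),0.012,ci)[:,:2]
        rc=cv2.minAreaRect((P*1000).astype(np.float32))
        print(n,cv2.boundingRect(c),'c',np.array(rc[0]),'sz',np.array(rc[1]),'ang',rc[2])
def up(im,x0,y0,x1,y1,f):
    return cv2.resize(im[y0:y1,x0:x1].astype(np.uint8),None,fx=f,fy=f,interpolation=cv2.INTER_CUBIC)
cv2.imwrite('pics/crop1.png',np.vstack([up(a,160,105,360,225,4)[:,:800]]))
E
```

```text
bench [144 159 159] cover rim [140 134 134] brkA [134 131 127]
top (325, 259, 59, 34) c [ 204.3767 -370.1622] sz [214.3295  72.1121] ang 69.8858413696289
top (175, 216, 25, 60) c [295.3289 238.1142] sz [ 72.6957 212.6239] ang 81.96282196044922
top (342, 186, 13, 40) c [ 449.7897 -357.5809] sz [144.88    21.0016] ang 9.070405960083008
top (318, 167, 15, 42) c [ 517.3322 -263.8798] sz [ 51.6983 153.7803] ang 78.2640609741211
top (275, 166, 24, 47) c [ 510.1389 -133.1497] sz [ 74.7658 167.1046] ang 83.21376037597656
top (173, 161, 35, 26) c [563.7303 226.8138] sz [ 94.9095 126.1396] ang 1.2648330926895142
top (115, 150, 13, 12) c [628.1098 484.6552] sz [43.5394 42.3995] ang 11.79404067993164
top (195, 89, 14, 15) c [863.7186 190.0036] sz [48.086  56.3606] ang 86.48626708984375
top (167, 87, 25, 16) c [869.5637 276.1636] sz [94.463  57.1574] ang 87.18878936767578
scene (347, 301, 71, 31) c [854.5548 247.2404] sz [170.5925  67.9083] ang 86.02904510498047
scene (241, 237, 73, 67) c [678.3516   0.1105] sz [196.5351 198.4179] ang 82.2116470336914
scene (428, 213, 18, 16) c [601.346  492.3828
[... 1009 characters left out ...]
1 -649.4617] sz [411.7187 215.6177] ang 82.59274291992188
scene (184, 9, 35, 30) c [-419.1254 -104.8375] sz [ 71.6258 211.0604] ang 46.324989318847656
scene (355, 4, 21, 34) c [-345.2661  547.139 ] sz [ 81.4876 215.1735] ang 73.28578186035156
scene (413, 0, 18, 27) c [-348.583   791.4265] sz [ 57.9363 185.3104] ang 64.38727569580078
scene (322, 0, 20, 23) c [-424.1396  425.4409] sz [ 67.1018 148.7909] ang 85.2635498046875
scene (176, 0, 21, 19) c [-534.5067 -165.4489] sz [134.7771  75.2905] ang 0.2674654722213745
scene (51, 0, 84, 39) c [-531.4379 -548.0806] sz [321.5235 244.3462] ang 82.89962005615234
scene (0, 0, 23, 30) c [-631.3416 -882.8813] sz [206.6695  81.6897] ang 14.183282852172852
```

View pics/crop1.png

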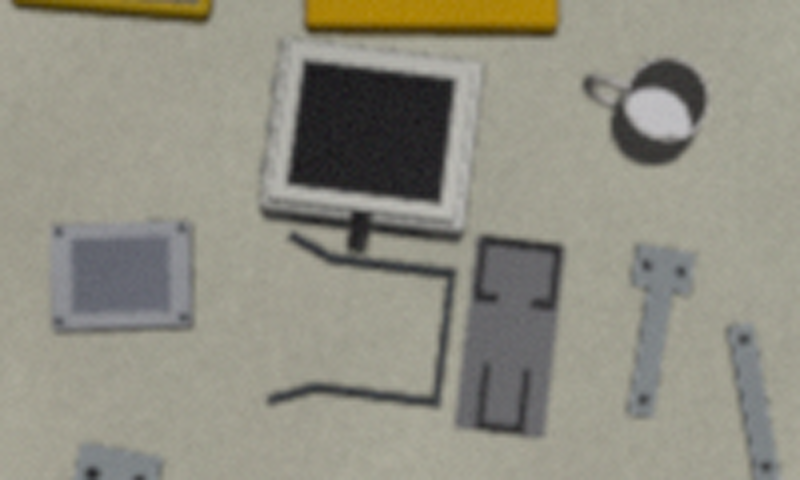

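A measures about 155–159 mm long with a 52–56 mm head, which matches the bracket. B and C are about 215 mm long, so they're excluded, and the plain strap is at crop (753,400). The crop shows A at (655,330), right of the pocket. I'll move above the cover and bay for a close look.

Emit:
step_arm:
  moves:
    - {"rz": -9.4}
    - {"dx": -43.3,"dy": -31.4}
    - {"dx": -43.3,"dy": -31.4}
    - {"dx": -43.3,"dy": -31.4}
    - {"dx": -43.3,"dy": -31.4}
    - {"dx": -43.3,"dy": -31.4}
    - {"dx": -43.3,"dy": -31.4}
    - {"dx": -43.3,"dy": -31.4}
    - {"dx": -43.3,"dy": -31.4}
    - {"dx": -43.3,"dy": -31.4}
    - {"dx": -43.3,"dy": -31.4}
    - {"dx": -43.3,"dy": -31.4}
    - {"dx": -43.3,"dy": -31.4}
    - {}

```text
invalid input at $.moves[0]: expected keys rx, ry, rz, dx, dy, dz, gripper
```

```bash
cat > look.py <<'E'
import sys,json
from h import *
np.set_printoptions(precision=4,suppress=True)
k=sys.argv[1]
ci=r.camera_info('wrist');im=r.grab_frame('wrist');cv2.imwrite(f'pics/w{k}.png',im)
json.dump({a:np.array(ci[a]).ravel().tolist() if a!='mtx' else np.array(ci[a]).tolist() for a in('mtx','rvec','tvec')},open(f'w{k}.json','w'))
cv2.imwrite(f'pics/w{k}b.png',cv2.resize(im,(800,600),interpolation=cv2.INTER_CUBIC))
o=r.get_obs();print(o['clock'],o['tcp_pos'],o['orientation'],o['joints'],ray('wrist',[256,192],ci)[0])
E
python3 look.py 1
```

```text
0.2 [0.1903 0.6473 0.2527] [-0.4475 -3.1095  0.0018] [-1.3931  0.4776  0.0224  1.556  -0.0115  1.1093 -0.0831] [0.123  0.6676 0.3723]
```

View pics/w1b.png

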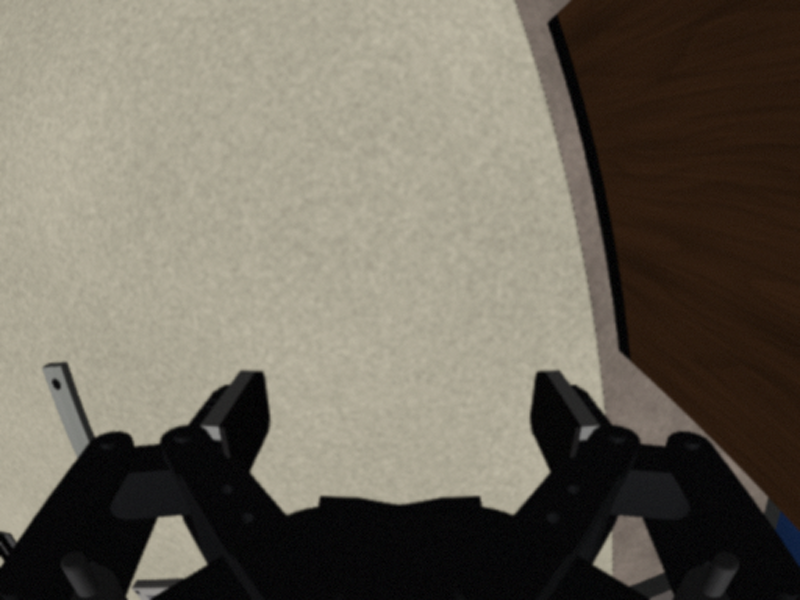

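The picture shows bare bench, because the move was refused: every row needs all the keys. It does show that the wrist camera's image-down is along -tool x and image-right is along +y. I'll resend with full rows.

Emit:
step_arm:
  moves:
    - {"rx": 0,"ry": 0,"rz": -9.4,"dx": 0,"dy": 0,"dz": 0,"gripper": 1}
    - {"rx": 0,"ry": 0,"rz": 0,"dx": -43.3,"dy": -34,"dz": 0,"gripper": 1}
    - {"rx": 0,"ry": 0,"rz": 0,"dx": -43.3,"dy": -34,"dz": 0,"gripper": 1}
    - {"rx": 0,"ry": 0,"rz": 0,"dx": -43.3,"dy": -34,"dz": 0,"gripper": 1}
    - {"rx": 0,"ry": 0,"rz": 0,"dx": -43.3,"dy": -34,"dz": 0,"gripper": 1}
    - {"rx": 0,"ry": 0,"rz": 0,"dx": -43.3,"dy": -34,"dz": 0,"gripper": 1}
    - {"rx": 0,"ry": 0,"rz": 0,"dx": -43.3,"dy": -34,"dz": 0,"gripper": 1}
    - {"rx": 0,"ry": 0,"rz": 0,"dx": -43.3,"dy": -34,"dz": 0,"gripper": 1}
    - {"rx": 0,"ry": 0,"rz": 0,"dx": -43.3,"dy": -34,"dz": 0,"gripper": 1}
    - {"rx": 0,"ry": 0,"rz": 0,"dx": -43.3,"dy": -34,"dz": 0,"gripper": 1}
    - {"rx": 0,"ry": 0,"rz": 0,"dx": -43.3,"dy": -34,"dz": 0,"gripper": 1}
    - {"rx": 0,"ry": 0,"rz": 0,"dx": -43.3,"dy": -34,"dz": 0,"gripper": 1}
    - {"rx": 0,"ry": 0,"rz": 0,"dx": -43.3,"dy": -34,"dz": 0,"gripper": 1}
    - {"rx": 0,"ry": 0,"rz": 0,"dx": 0,"dy": 0,"dz": 0,"gripper": 1}
    - {"rx": 0,"ry": 0,"rz": 0,"dx": 0,"dy": 0,"dz": 0,"gripper": 1}

```text
clock: 2.08
tcp_pos: [0.6561, 0.18, 0.2528]
orientation: [-0.191, -3.135, -0.001]
contact_force: [0.6, 0.5, -0.1]
grip_width: 0.0854
gripper_force: 0.0
```

```bash
python3 look.py 2
```

```text
2.125 [0.6556 0.181  0.2529] [-0.1884 -3.1348 -0.0012] [-0.4883  0.4897  0.1838  1.5504 -0.0973  1.1112  1.1684] [0.5866 0.189  0.3727]
```

View pics/w2b.png

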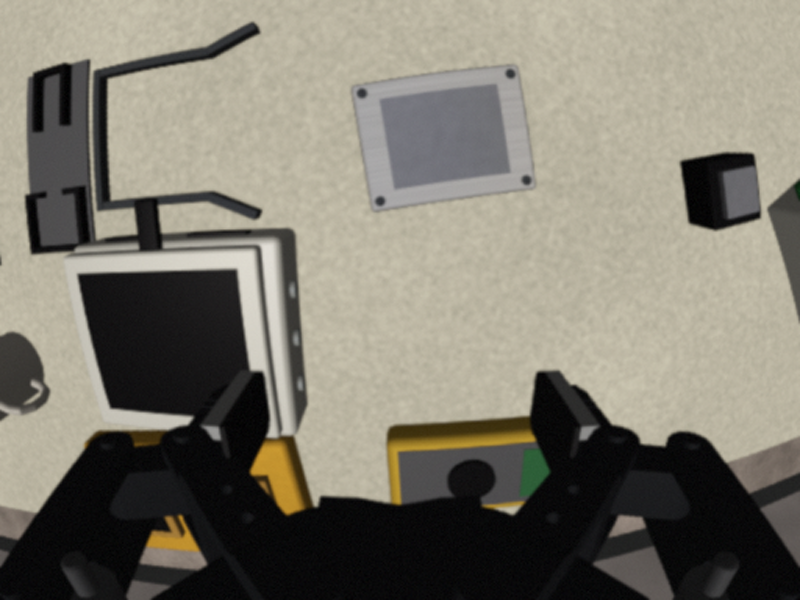

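The wrist view shows the cover with corners (352,86), (517,65), (535,185) and (375,210). The bay corners are about (103,74) and (106,205), with flare bends at (210,51) and (214,195). The tab is at (148,222) and the relay at (720,190).

```bash
python3 - <<'E'
from h import *
import json
np.set_printoptions(precision=4,suppress=True)
ci={k:np.array(v) for k,v in json.load(open('w2.json')).items()}
ct=r.camera_info('top');cs=r.camera_info('scene')
f=.64
cov=np.array([[352,86],[517,65],[535,185],[375,210]])*f
P=plane('wrist',cov,.02,ci);print('cover wrist',P[:,:2],P.mean(0)[:2]); e=P[1]-P[0];e2=P[2]-P[3];print('len',[np.linalg.norm(P[i]-P[i-1]).round(4) for i in range(4)],'y-edge ang',np.degrees(np.arctan2(-e[0],e[1])),np.degrees(np.arctan2(-e2[0],e2[1])))
# top view corners of same cover (crop coords /4 + offset)
tc=np.array([[56,331],[192,327],[188,221],[52,225]])/4+[160,105]
names='near-right near-left far-left far-right'
for i,(a,b) in enumerate(zip(cov,[tc[1-1+1],tc[0],tc[3],tc[2]])): # wrist: left = -y, up = -x
    print('tri',cross([ray('wrist',a,ci),ray('top',b,ct)]))
# rails outer corners, tops z=.015
R=np.array([[97,71],[101,211],[208,52],[213,195],[258,26],[260,214]])*f
Q=plane('wrist',R,.015,ci);print('rails',Q[:,:2])
d=Q[1]-Q[0];print('stop len',np.linalg.norm(d),'yaw',np.degrees(np.arctan2(d[1],d[0])))
for i,j in((0,2),(1,3)):
    d=Q[j]-Q[i];print('rail yaw',np.degrees(np.arctan2(-d[0],d[1])),np.linalg.norm(d))
tr=np.array([[456,269],[438,406]])/4+[160,105]
print('tri rail',cross([ray('wrist',R[1],ci),ray('top',tr[0],ct)]),cross([ray('wrist',R[0],ci),ray('top',tr[1],ct)]))
E
```

```text
cover wrist [[0.5185 0.1621]
 [0.514  0.2887]
 [0.609  0.2923]
 [0.6152 0.1672]] [0.5641 0.2276]
len [np.float64(0.0969), np.float64(0.1267), np.float64(0.0951), np.float64(0.1252)] y-edge ang 2.0364992086857923 2.845380192683055
tri (array([0.5156, 0.1603, 0.0038]), [0.0006680611444025274, 0.0006680611444025738])
tri (array([0.511 , 0.2878, 0.0107]), [0.0036377778255471246, 0.00363777782554716])
tri (array([0.6079, 0.2903, 0.0229]), [0.0014038056578272334, 0.0014038056578271983])
tri (array([0.6168, 0.1659, 0.0009]), [0.00015007044830259232, 0.00015007044830259942])
rails [[ 0.4486 -0.062 ]
 [ 0.5753 -0.0765]
 [ 0.4649  0.0495]
 [ 0.5835  0.0383]
 [ 0.4532  0.0938]
 [ 0.6055  0.0758]]
stop len 0.12749286694501089 yaw -6.566691787902075
rail yaw -8.314726618797822 0.11265703681255854
rail yaw -4.110283133955045 0.11514824188463801
tri rail (array([ 0.5742, -0.0855,  0.0025]), [0.0007897351192387754, 0.0007897351192386275]) (array([ 0.4443, -0.069 ,  0.0046]), [0.0003933727046385829, 0.0003933727046384098])
```

Emit:
step_arm:
  moves:
    - {"rx": 0,"ry": 0,"rz": -0.5,"dx": 8,"dy": 36,"dz": 0,"gripper": 0.6}
    - {"rx": 0,"ry": 0,"rz": 0,"dx": 0,"dy": 0,"dz": 60,"gripper": 0.6}
    - {"rx": 0,"ry": 0,"rz": 0,"dx": 0,"dy": 0,"dz": 60,"gripper": 0.6}
    - {"rx": 0,"ry": 0,"rz": 0,"dx": 0,"dy": 0,"dz": 60,"gripper": 0.6}
    - {"rx": 0,"ry": 0,"rz": 0,"dx": 0,"dy": 0,"dz": 20,"gripper": 0.6}
    - {"rx": 0,"ry": 0,"rz": 0,"dx": 0,"dy": 0,"dz": 0,"gripper": 0.6}

```text
clock: 2.88
tcp_pos: [0.6521, 0.2173, 0.053]
orientation: [-0.175, -3.135, 0.0]
contact_force: [0.0, -0.3, 1.0]
grip_width: 0.0684
gripper_force: 0.0
```

```bash
python3 - <<'E'
from h import *
o=r.get_obs();print(o['clock'],o['tcp_pos'],o['grip_width'],r.tcp_to_tips)
im=r.grab_frame('scene');ci=r.camera_info('scene')
cv2.imwrite('pics/s1.png',cv2.resize(im[130:280,250:450],(800,600),interpolation=cv2.INTER_CUBIC))
# predicted pixel of pad column at several z under TCP, in crop scale
p=np.array(o['tcp_pos']);print([(float(z),((proj('scene',[p[0],p[1],z],ci)-[250,130])*4).round().tolist()) for z in (0,.02,.03,.05)])
E
```

```text
2.875 [0.65212253 0.21727448 0.05297206] 0.06835935820952327 0.022
[(0.0, [[398.0, 484.0]]), (0.02, [[402.0, 471.0]]), (0.03, [[405.0, 464.0]]), (0.05, [[409.0, 451.0]])]
```

View pics/s1.png

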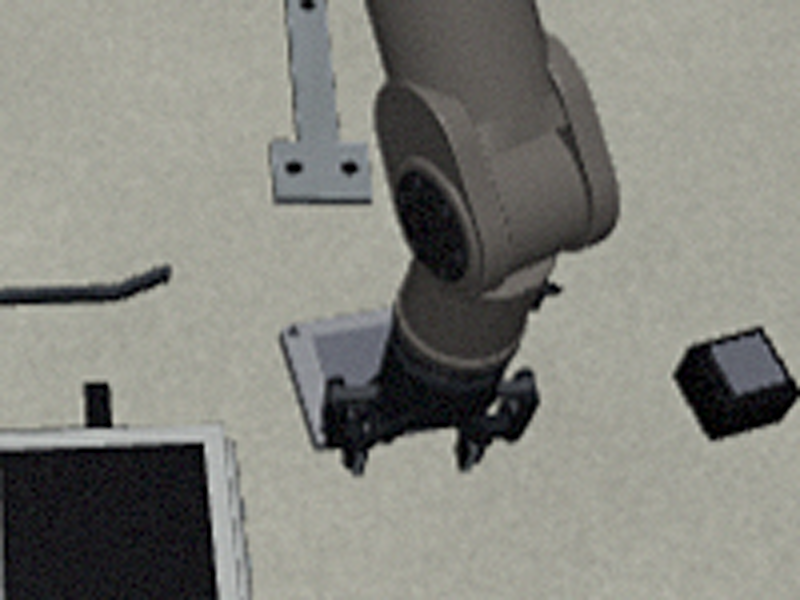

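The tips show at crop (356,472) and (466,470), clear beyond the cover's far edge and about z 0.025. I'll lower and push the cover toward the bay axis, letting the two fingers square it up.

Emit:
step_arm:
  moves:
    - {"rx": 0,"ry": 0,"rz": 0,"dx": 0,"dy": 0,"dz": 27,"gripper": 0.6}
    - {"rx": 0,"ry": 0,"rz": 0,"dx": 8,"dy": 0,"dz": 0,"gripper": 0.6}
    - {"rx": 0,"ry": 0,"rz": 0,"dx": 8,"dy": 0,"dz": 0,"gripper": 0.6}
    - {"rx": 0,"ry": 0,"rz": 0,"dx": 8,"dy": 0,"dz": 0,"gripper": 0.6}
    - {"rx": 0,"ry": 0,"rz": 0,"dx": 8,"dy": 0,"dz": 0,"gripper": 0.6}
    - {"rx": 0,"ry": 0,"rz": 0,"dx": 8,"dy": 0,"dz": 0,"gripper": 0.6}
    - {"rx": 0,"ry": 0,"rz": 0,"dx": 8,"dy": 0,"dz": 0,"gripper": 0.6}
    - {"rx": 0,"ry": 0,"rz": 0,"dx": 0,"dy": 0,"dz": 0,"gripper": 0.6}

```text
clock: 3.92
tcp_pos: [0.6044, 0.2222, 0.0263]
orientation: [-0.177, -3.136, -0.001]
contact_force: [1.1, -0.4, 1.3]
grip_width: 0.0682
gripper_force: 0.6
```

Emit:
step_arm:
  moves:
    - {"rx": 0,"ry": 0,"rz": 0,"dx": -15,"dy": 0,"dz": 0,"gripper": 0.6}
    - {"rx": 0,"ry": 0,"rz": 0,"dx": 0,"dy": 0,"dz": -60,"gripper": 0.6}
    - {"rx": 0,"ry": 0,"rz": 0,"dx": 0,"dy": 0,"dz": -60,"gripper": 0.6}
    - {"rx": 0,"ry": 0,"rz": 0,"dx": -10,"dy": -40,"dz": -60,"gripper": 0.6}
    - {"rx": 0,"ry": 0,"rz": 0,"dx": -10,"dy": -40,"dz": -20,"gripper": 0.6}
    - {"rx": 0,"ry": 0,"rz": 0,"dx": 0,"dy": -40,"dz": 0,"gripper": 0.6}
    - {"rx": 0,"ry": 0,"rz": 0,"dx": 0,"dy": 0,"dz": 0,"gripper": 0.6}

```text
clock: 4.8
tcp_pos: [0.626, 0.0991, 0.2179]
orientation: [-0.188, -3.135, 0.003]
contact_force: [-0.4, 0.0, -0.6]
grip_width: 0.0683
gripper_force: 0.0
```

```bash
python3 look.py 3
```

```text
4.85 [0.6259 0.1021 0.2176] [-0.183  -3.1351  0.001 ] [-0.4045  0.4478  0.1951  1.7041 -0.0996  1.0008  1.28  ] [0.5566 0.1082 0.3377]
```

View pics/w3b.png

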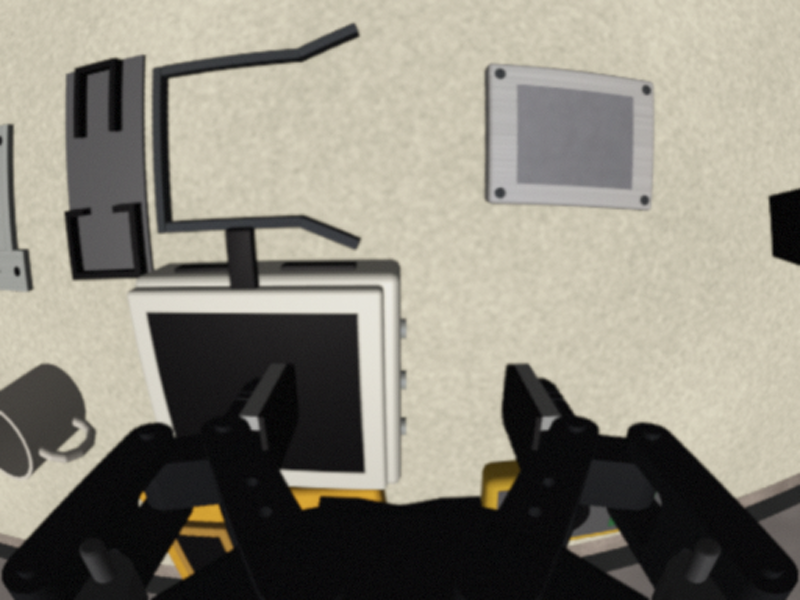

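The wrist view shows the cover now square with the bay: corners (487,65), (654,80), (651,209) and (487,203). The bay stop is at x≈160 (rows 70–230), the flare bends at (302,53) and (303,220), the pocket at (105,170) and the tab at (243,258).

```bash
cat > st.py <<'E'
from h import *
import json
np.set_printoptions(precision=4,suppress=True)
def load(k): return {a:np.array(v) for a,v in json.load(open(f'w{k}.json')).items()}, cv2.imread(f'pics/w{k}.png').astype(int)
def rail(k,seed,z):
    ci,im=load(k);m=(im.sum(2)<215).astype(np.uint8)
    n,l,_,_=cv2.connectedComponentsWithStats(m)
    return ci,im,m,l
E
python3 - <<'E'
from st import *
c2,_=load(2);c3,im=load(3);f=.64
for a,b in(((97,71),(155,68)),((101,211),(162,233)),((208,52),(301,53)),((258,26),(355,28)),((260,214),(358,244)),((352,86),(488,65)),((375,210),(487,203))):
    X,e=cross([ray('wrist',np.array(a)*f,c2),ray('wrist',np.array(b)*f,c3)]);print(a,X,e[0])
# cover in w3
m=((im[...,0]-im[...,2]>-6)&(im.sum(2)>240)).astype(np.uint8)
m=cv2.morphologyEx(m,cv2.MORPH_CLOSE,np.ones((5,5)))
cs,_=cv2.findContours(m,cv2.RETR_EXTERNAL,cv2.CHAIN_APPROX_NONE)
for c in cs:
    if cv2.contourArea(c)>3000:
        P=plane('wrist',c.reshape(-1,2),.02,c3)[:,:2];rc=cv2.minAreaRect((P*1000).astype(np.float32));print('blob',cv2.boundingRect(c),rc)
# rails inner edges at z=.015
g=im.sum(2)<230
def pts(p):return plane('wrist',p,.015,c3)[:,:2]
st=[];[st.append((105+np.where(~g[y,105:125])[0][0]-.5,y)) for y in range(55,135,5)]
up=[(x,np.where(g[30:60,x])[0].max()+30.5) for x in range(115,185,5)]
lo=[(x,np.where(g[125:160,x])[0].min()+124.5) for x in range(115,140,5)]+[(x,np.where(g[125:160,x])[0].min()+124.5) for x in range(168,190,5)]
for n,q in(('stop inner',st),('near inner',up),('far inner',lo)):
    Q=pts(q);v=cv2.fitLine((Q*1000).astype(np.float32),cv2.DIST_HUBER,0,.01,.01).ravel();print(n,q[0],q[-1],Q[0],Q[-1],'pt',v[2:],'ang',np.degrees(np.arctan(-v[0]/v[1])) if abs(v[1])>abs(v[0]) else np.degrees(np.arctan(v[1]/v[0])))
E
```

```text
(97, 71) [ 0.4428 -0.0717  0.0011] 0.00041325099535464814
(101, 211) [ 0.5751 -0.0809  0.009 ] 4.608527153264363e-05
(208, 52) [0.4652 0.0505 0.0172] 0.0005039605973628084
(258, 26) [ 0.4455  0.0884 -0.0053] 0.0001511931378189709
(260, 214) [0.6067 0.0712 0.0012] 0.0005373723476450006
(352, 86) [0.515  0.1652 0.0733] 0.013505401103946255
(375, 210) [0.602  0.1671 0.005 ] 0.014378357802572786
blob (311, 42, 106, 91) ((544.335693359375, 232.82675170898438), (127.76502227783203, 96.02798461914062), 83.47517395019531)
blob (43, 36, 54, 138) ((513.724853515625, -120.44340515136719), (77.38441467285156, 167.2430877685547), 83.54743957519531)
stop inner (np.float64(106.5), 55) (np.float64(108.5), 130) [ 0.4642 -0.0556] [ 0.5534 -0.0661] pt [509.0725 -60.6391] ang -6.4740634
near inner (115, np.float64(47.5)) (180, np.float64(39.5)) [ 0.4581 -0.0434] [0.4677 0.0355] pt [463.368   -3.0011] ang -6.4026237
far inner (115, np.float64(141.5)) (188, np.float64(137.5)) [ 0.5684 -0.06  ] [0.5783 0.0299] pt [573.5645 -14.144 ] ang -6.802128
```

Emit:
step_arm:
  moves:
    - {"rx": 0,"ry": 0,"rz": -10,"dx": 0,"dy": 0,"dz": 0,"gripper": 0.3}
    - {"rx": 0,"ry": 0,"rz": -10,"dx": 0,"dy": 0,"dz": 0,"gripper": 0.3}
    - {"rx": 0,"ry": 0,"rz": -10,"dx": 0,"dy": 0,"dz": 0,"gripper": 0.3}
    - {"rx": 0,"ry": 0,"rz": -10,"dx": 0,"dy": 0,"dz": 0,"gripper": 0.3}
    - {"rx": 0,"ry": 0,"rz": -10,"dx": 0,"dy": 0,"dz": 0,"gripper": 0.3}
    - {"rx": 0,"ry": 0,"rz": -10,"dx": 0,"dy": 0,"dz": 0,"gripper": 0.3}
    - {"rx": 0,"ry": 0,"rz": -10,"dx": 0,"dy": 0,"dz": 0,"gripper": 0.3}
    - {"rx": 0,"ry": 0,"rz": -10,"dx": 0,"dy": 0,"dz": 0,"gripper": 0.3}
    - {"rx": 0,"ry": 0,"rz": -10,"dx": 0,"dy": 0,"dz": 0,"gripper": 0.3}
    - {"rx": 0,"ry": 0,"rz": 0,"dx": -44,"dy": 19,"dz": 0,"gripper": 0.3}
    - {"rx": 0,"ry": 0,"rz": 0,"dx": -44,"dy": 19,"dz": 0,"gripper": 0.3}
    - {"rx": 0,"ry": 0,"rz": 0,"dx": -44,"dy": 19,"dz": 0,"gripper": 0.3}
    - {"rx": 0,"ry": 0,"rz": 0,"dx": -44,"dy": 19,"dz": 0,"gripper": 0.3}
    - {"rx": 0,"ry": 0,"rz": 0,"dx": -44,"dy": 19,"dz": 0,"gripper": 0.3}
    - {"rx": 0,"ry": 0,"rz": 0,"dx": 0,"dy": 0,"dz": 55,"gripper": 0.3}
    - {"rx": 0,"ry": 0,"rz": 0,"dx": 0,"dy": 0,"dz": 55,"gripper": 0.3}
    - {"rx": 0,"ry": 0,"rz": 0,"dx": 0,"dy": 0,"dz": 30,"gripper": 0.3}
    - {"rx": 0,"ry": 0,"rz": 0,"dx": 0,"dy": 0,"dz": 0,"gripper": 0.3}

```text
clock: 7.1
tcp_pos: [0.5537, 0.3338, 0.0746]
orientation: [2.09, -2.337, -0.003]
contact_force: [-0.1, -0.4, 0.9]
grip_width: 0.0556
gripper_force: 0.0
```

```bash
cat > rel.py <<'E'
from h import *
np.set_printoptions(precision=4,suppress=True)
psi=np.radians(-6.5);B=np.array([.5187,-.0010]);S=np.array([[np.cos(psi),np.sin(psi)],[-np.sin(psi),np.cos(psi)]])
if __name__=='__main__':
    from scipy.spatial.transform import Rotation as Ro
    o=r.get_obs();p=np.array(o['tcp_pos']);M=Ro.from_rotvec(o['orientation']).as_matrix()
    print(o['clock'],'tcp',p,'station(bay) xy',S@(p[:2]-B),'toolx yaw',np.degrees(np.arctan2(M[1,0],M[0,0])),'tool z',M[:,2],'q',o['joints'],'w',o['grip_width'],'F',o['contact_force'])
E
python3 rel.py
```

```text
7.1 tcp [0.5537 0.3338 0.0746] station(bay) xy [-0.0031  0.3366] toolx yaw -96.38141420014773 tool z [-0.0061 -0.0027 -1.    ] q [-0.5057  0.6421 -0.1843  1.7401  0.1544  0.7801  2.2654] w 0.05563715244640448 F [-0.1405 -0.4496  0.9298]
```

Emit:
step_arm:
  moves:
    - {"rx": 0,"ry": 0,"rz": 0,"dx": 0,"dy": 0,"dz": 48,"gripper": 0.3}
    - {"rx": 0,"ry": 0,"rz": 0,"dx": 10,"dy": 0,"dz": 0,"gripper": 0.3}
    - {"rx": 0,"ry": 0,"rz": 0,"dx": 10,"dy": 0,"dz": 0,"gripper": 0.3}
    - {"rx": 0,"ry": 0,"rz": 0,"dx": 14,"dy": 0,"dz": 0,"gripper": 0.3}
    - {"rx": 0,"ry": 0,"rz": 0,"dx": 14,"dy": 0,"dz": 0,"gripper": 0.3}
    - {"rx": 0,"ry": 0,"rz": 0,"dx": 14,"dy": 0,"dz": 0,"gripper": 0.3}
    - {"rx": 0,"ry": 0,"rz": 0,"dx": 14,"dy": 0,"dz": 0,"gripper": 0.3}
    - {"rx": 0,"ry": 0,"rz": 0,"dx": 14,"dy": 0,"dz": 0,"gripper": 0.3}
    - {"rx": 0,"ry": 0,"rz": 0,"dx": 14,"dy": 0,"dz": 0,"gripper": 0.3}
    - {"rx": 0,"ry": 0,"rz": 0,"dx": 14,"dy": 0,"dz": 0,"gripper": 0.3}
    - {"rx": 0,"ry": 0,"rz": 0,"dx": 14,"dy": 0,"dz": 0,"gripper": 0.3}
    - {"rx": 0,"ry": 0,"rz": 0,"dx": 14,"dy": 0,"dz": 0,"gripper": 0.3}
    - {"rx": 0,"ry": 0,"rz": 0,"dx": 14,"dy": 0,"dz": 0,"gripper": 0.3}
    - {"rx": 0,"ry": 0,"rz": 0,"dx": 14,"dy": 0,"dz": 0,"gripper": 0.3}
    - {"rx": 0,"ry": 0,"rz": 0,"dx": 14,"dy": 0,"dz": 0,"gripper": 0.3}
    - {"rx": 0,"ry": 0,"rz": 0,"dx": 14,"dy": 0,"dz": 0,"gripper": 0.3}
    - {"rx": 0,"ry": 0,"rz": 0,"dx": 14,"dy": 0,"dz": 0,"gripper": 0.3}
    - {"rx": 0,"ry": 0,"rz": 0,"dx": 14,"dy": 0,"dz": 0,"gripper": 0.3}
    - {"rx": 0,"ry": 0,"rz": 0,"dx": 12,"dy": 0,"dz": 0,"gripper": 0.3}
    - {"rx": 0,"ry": 0,"rz": 0,"dx": 4,"dy": 0,"dz": 0,"gripper": 0.3}

```text
clock: 9.6
tcp_pos: [0.5288, 0.0885, 0.0305]
orientation: [-2.09, 2.343, -0.001]
contact_force: [1.5, 4.1, 3.2]
grip_width: 0.0558
gripper_force: 2.3
```

```bash
python3 rel.py
```

```text
9.6 tcp [0.5288 0.0885 0.0305] station(bay) xy [-0.0001  0.09  ] toolx yaw -96.52705326570707 tool z [ 0.0014  0.0004 -1.    ] q [-0.1349  0.577  -0.1856  2.0293  0.1938  0.55    2.5711] w 0.05576810883551409 F [1.5226 4.1348 3.2186]
```

Emit:
step_arm:
  moves:
    - {"rx": 0,"ry": 0,"rz": 0,"dx": 4,"dy": 0,"dz": 0,"gripper": 0.3}
    - {"rx": 0,"ry": 0,"rz": 0,"dx": 4,"dy": 0,"dz": 0,"gripper": 0.3}
    - {"rx": 0,"ry": 0,"rz": 0,"dx": 0,"dy": 0,"dz": 0,"gripper": 0.3}

```text
clock: 9.98
tcp_pos: [0.5274, 0.0808, 0.0297]
orientation: [2.092, -2.343, 0.0]
contact_force: [0.9, 2.7, 2.2]
grip_width: 0.0555
gripper_force: 1.4
```

```bash
python3 rel.py
```

```text
9.975 tcp [0.5274 0.0808 0.0297] station(bay) xy [-0.0006  0.0823] toolx yaw -96.48153522908116 tool z [-0.0003 -0.0004 -1.    ] q [-0.1217  0.5763 -0.1855  2.0343  0.1949  0.5478  2.5836] w 0.055503400450717166 F [0.9246 2.7341 2.2475]
```

Emit:
step_arm:
  moves:
    - {"rx": 0,"ry": 0,"rz": 0,"dx": 3,"dy": 0,"dz": 0,"gripper": 0.3}
    - {"rx": 0,"ry": 0,"rz": 0,"dx": 3,"dy": 0,"dz": 0,"gripper": 0.3}
    - {"rx": 0,"ry": 0,"rz": 0,"dx": 0,"dy": 0,"dz": 0,"gripper": 0.3}

```text
clock: 10.35
tcp_pos: [0.5265, 0.0746, 0.0296]
orientation: [2.091, -2.343, -0.0]
contact_force: [0.4, 3.1, 3.4]
grip_width: 0.0553
gripper_force: 1.1
```

```bash
python3 rel.py
```

```text
10.35 tcp [0.5265 0.0746 0.0296] station(bay) xy [-0.0008  0.076 ] toolx yaw -96.50567261147289 tool z [-0.0007 -0.0006 -1.    ] q [-0.1105  0.5747 -0.1857  2.0382  0.1954  0.546   2.5935] w 0.0552740042036434 F [0.3857 3.0577 3.3839]
```

Expected contact is at about 0.0767. I'll creep on in 2 mm rows, watching for the force to jump.

Emit:
step_arm:
  moves:
    - {"rx": 0,"ry": 0,"rz": 0,"dx": 2,"dy": 0,"dz": 0,"gripper": 0.3}
    - {"rx": 0,"ry": 0,"rz": 0,"dx": 2,"dy": 0,"dz": 0,"gripper": 0.3}

```text
clock: 10.6
tcp_pos: [0.5261, 0.0711, 0.0297]
orientation: [2.092, -2.343, -0.0]
contact_force: [0.8, 6.3, -0.4]
grip_width: 0.0557
gripper_force: 4.1
```

```bash
python3 rel.py
```

```text
10.6 tcp [0.5261 0.0711 0.0297] station(bay) xy [-0.0008  0.0725] toolx yaw -96.47792614308767 tool z [-0.0004 -0.     -1.    ] q [-0.1034  0.5737 -0.1865  2.0404  0.1954  0.5444  2.6002] w 0.055666449951174944 F [ 0.8316  6.2936 -0.4295]
```

Emit:
step_arm:
  moves:
    - {"rx": 0,"ry": 0,"rz": 0,"dx": 2,"dy": 0,"dz": 0,"gripper": 0.3}
    - {"rx": 0,"ry": 0,"rz": 0,"dx": 0,"dy": 0,"dz": 0,"gripper": 0.3}

```text
clock: 10.85
tcp_pos: [0.5265, 0.0709, 0.0298]
orientation: [-2.091, 2.341, 0.002]
contact_force: [1.8, 7.3, -2.2]
grip_width: 0.0554
gripper_force: 3.7
```

```bash
python3 rel.py
```

```text
10.85 tcp [0.5265 0.0709 0.0298] station(bay) xy [-0.0004  0.0723] toolx yaw -96.45489430486529 tool z [ 0.0011  0.0023 -1.    ] q [-0.1001  0.5733 -0.1884  2.0407  0.1943  0.5424  2.6031] w 0.05535693043881882 F [ 1.8218  7.2779 -2.1542]
```

Emit:
step_arm:
  moves:
    - {"rx": 0,"ry": 0,"rz": 0,"dx": 3,"dy": 0,"dz": 0,"gripper": 0.3}
    - {"rx": 0,"ry": 0,"rz": 0,"dx": 0,"dy": 0,"dz": 0,"gripper": 0.3}

```text
clock: 11.1
tcp_pos: [0.5265, 0.0707, 0.0301]
orientation: [-2.091, 2.337, 0.004]
contact_force: [1.8, 14.1, -0.6]
grip_width: 0.0558
gripper_force: 6.9
```

```bash
python3 rel.py
```

```text
11.1 tcp [0.5265 0.0707 0.0301] station(bay) xy [-0.0003  0.0721] toolx yaw -96.37324820661463 tool z [ 0.0024  0.0055 -1.    ] q [-0.0956  0.5725 -0.1915  2.0417  0.1926  0.5403  2.6078] w 0.05577799248716845 F [ 1.7514 14.118  -0.6238]
```

The force rose to 14 N with no motion, so the cover is home against the stop. I'll back off, rise, turn back and go to look at the pocket and bracket.

Emit:
step_arm:
  moves:
    - {"rx": 0,"ry": 0,"rz": 0,"dx": -8,"dy": 0,"dz": 0,"gripper": 0.3}
    - {"rx": 0,"ry": 0,"rz": 0,"dx": -16,"dy": 0,"dz": 0,"gripper": 0.3}
    - {"rx": 0,"ry": 0,"rz": 0,"dx": 0,"dy": 0,"dz": -60,"gripper": 0.3}
    - {"rx": 0,"ry": 0,"rz": 0,"dx": 0,"dy": 0,"dz": -60,"gripper": 0.3}
    - {"rx": 0,"ry": 0,"rz": 0,"dx": 0,"dy": 0,"dz": -60,"gripper": 0.3}
    - {"rx": 0,"ry": 0,"rz": 10,"dx": 0,"dy": 0,"dz": 0,"gripper": 0}
    - {"rx": 0,"ry": 0,"rz": 10,"dx": 0,"dy": 0,"dz": 0,"gripper": 0}
    - {"rx": 0,"ry": 0,"rz": 10,"dx": 0,"dy": 0,"dz": 0,"gripper": 0}
    - {"rx": 0,"ry": 0,"rz": 10,"dx": 0,"dy": 0,"dz": 0,"gripper": 0}
    - {"rx": 0,"ry": 0,"rz": 10,"dx": 0,"dy": 0,"dz": 0,"gripper": 0}
    - {"rx": 0,"ry": 0,"rz": 10,"dx": 0,"dy": 0,"dz": 0,"gripper": 0}
    - {"rx": 0,"ry": 0,"rz": 10,"dx": 0,"dy": 0,"dz": 0,"gripper": 0}
    - {"rx": 0,"ry": 0,"rz": 10,"dx": 0,"dy": 0,"dz": 0,"gripper": 0}
    - {"rx": 0,"ry": 0,"rz": 10,"dx": 0,"dy": 0,"dz": 0,"gripper": 0}
    - {"rx": 0,"ry": 0,"rz": 0,"dx": -24,"dy": -52,"dz": 0,"gripper": 0}
    - {"rx": 0,"ry": 0,"rz": 0,"dx": -24,"dy": -52,"dz": 0,"gripper": 0}
    - {"rx": 0,"ry": 0,"rz": 0,"dx": -24,"dy": -52,"dz": 0,"gripper": 0}
    - {"rx": 0,"ry": 0,"rz": 0,"dx": -24,"dy": -52,"dz": 0,"gripper": 0}
    - {"rx": 0,"ry": 0,"rz": 0,"dx": -24,"dy": -52,"dz": 0,"gripper": 0}
    - {"rx": 0,"ry": 0,"rz": 0,"dx": 0,"dy": 0,"dz": 0,"gripper": 0}

```text
clock: 13.6
tcp_pos: [0.6178, -0.1882, 0.2093]
orientation: [-0.191, -3.135, 0.006]
contact_force: [0.4, 0.9, -1.1]
grip_width: 0.0429
gripper_force: 0.0
```

```bash
python3 look.py 4; python3 rel.py
```

```text
13.65 [ 0.6178 -0.1844  0.2091] [-0.1848 -3.1345  0.0021] [ 0.0888  0.4709  0.1422  1.6823 -0.0749  0.9951  1.7096] [ 0.5484 -0.1787  0.3292]
13.65 tcp [ 0.6178 -0.1844  0.2091] station(bay) xy [ 0.1192 -0.171 ] toolx yaw 173.25197741679762 tool z [-0.0017 -0.0012 -1.    ] q [ 0.0888  0.4709  0.1422  1.6823 -0.0749  0.9951  1.7096] w 0.042655301699356864 F [ 0.7278  0.4606 -0.1878]
```

View pics/w4b.png

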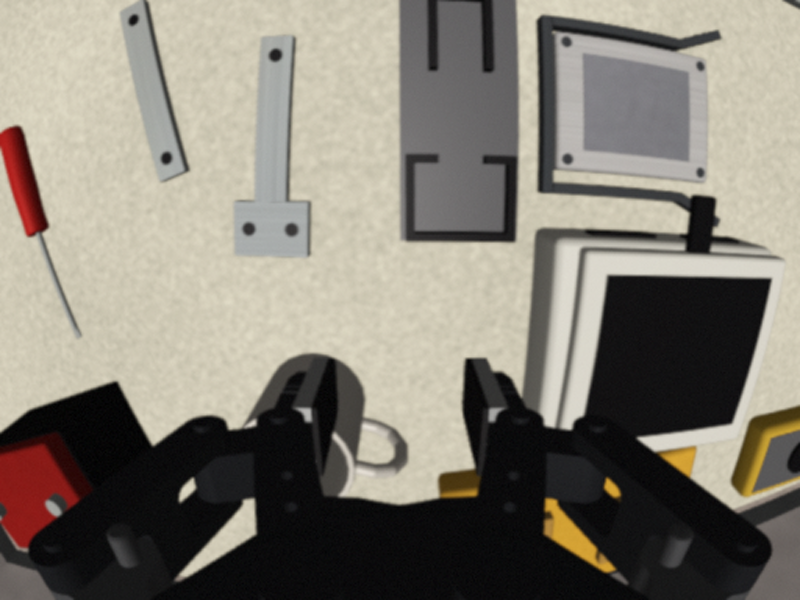

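The view shows the cover home at (630,105), touching the stop side. The bracket's bar end is at (278,36) and its head at (272,228). The pocket's head opening spans x 414–507 with its far wall at y≈236, and the bar walls are at x≈434 and 489. The strap is at (155,95), and the mug is under the gripper with clearance. Next I'll take profiles for the edges.

```bash
python3 - <<'E'
from st import *
c,im=load(4);g=im.sum(2)//3
print('col295 rows140-160',g[138:160,295]); print('col280',g[138:160,280])
print('row135 cols255-335',g[133,255:335])
print('row30 cols',g[30,255:335]);print('row12 cols',g[12,255:335])
print('col265 rows95-110',g[95:112,267],'col317',g[95:112,317])
m=((im[...,0]-im[...,2]>-8)&(im.sum(2)>270)).astype(np.uint8)
print('row bracket 60 diff',(im[60,160:195,0]-im[60,160:195,2]),g[60,160:195])
cs,_=cv2.findContours(cv2.morphologyEx(m,cv2.MORPH_OPEN,np.ones((3,3))),cv2.RETR_EXTERNAL,cv2.CHAIN_APPROX_NONE)
for q in cs:
    if cv2.contourArea(q)>500:print(cv2.boundingRect(q),cv2.contourArea(q))
E
```

```text
col295 rows140-160 [111 110 111 110 111 111 111 109 109  92  43  25  37  37  39  51 102 167
 192 196 198 197]
col280 [118 117 116 116 116 117 116 117 111  92  48  31  41  45  44  61 118 174
 196 198 199 198]
row135 cols255-335 [176 149 129 118  97  63  51  47  49  62  90 112 120 120 122 120 119 120
 120 119 118 117 117 116 116 116 117 116 116 113 113 115 113 113 114 113
 110 112 112 111 111 112 109 110 108 109 108 109 108 108 107 106 106 107
 107 105 104 103 104 103 103 103 103 103 102 101  94  70  32  17  22  30
  29  34  52 100 156 185 194 196]
row30 cols [165 123 103 104 106 104 107 105 104 105 105 106 104 104 103 103 105 102
  83  50  33  33  32  35  48  77  96 103 102 104 104  99 102 102 101 102
 101 101 101 101 102 101 102 103 103 100 100 100 102 100 101  98  92  68
  37  20  25  27  25  31  48  76  95  98  99  98  97  98  97  96  96  96
  98  97  99 111 149 186 197 202]
row12 cols [159 119 104 104 101 102 103 104 102 102 103 101 102 103 101 101 101  97
  78  49  32  27  28  32  53  78  95  99 101 100 100 100 102 100 100  98
 101 100  99 101 101  99  98 100  97 100  98  99  99  99  98  99  85  54
  24  20  26  27  26  35  62  84  95  96  96  96  96  95  97  96  94  94
  96  96 101 132 177 196 200 199]
col265 rows95-110 [116 116 109  84  55  45  46  45  60  93 113 116 118 118 118 117 119] col317 [102 102 101  96  70  44  32  31  33  47  81  98 101 102 103 103 105]
row bracket 60 diff [-25 -25 -24 -24 -18  -8  -3  -2  -1  -2   0   1   1   0   2   1   2   2
   2   3   2   1   2   1   2  -2  -9 -20 -25 -26 -27 -26 -27 -26 -26] [191 191 191 192 183 172 167 167 168 170 173 173 169 171 170 168 168 166
 167 169 173 171 171 172 157 115  99 146 185 196 195 194 196 197 198]
(150, 23, 48, 142) 3653.0
(355, 21, 96, 92) 5634.5
(256, 0, 75, 148) 8698.0
(78, 0, 40, 115) 1773.5
```

```bash
cat > brk.py <<'E'
from st import *
def bracket(k,box,zt,thr=-12):
    c,im=load(k);x0,y0,w,h=box
    m=np.zeros(im.shape[:2],np.uint8);d=im[...,0]-im[...,2]
    m[y0:y0+h,x0:x0+w]=((d>thr)&(im.sum(2)>375))[y0:y0+h,x0:x0+w]
    m=cv2.morphologyEx(m,cv2.MORPH_CLOSE,np.ones((5,5)))
    q=max(cv2.findContours(m,cv2.RETR_EXTERNAL,cv2.CHAIN_APPROX_NONE)[0],key=cv2.contourArea).reshape(-1,2)
    P=plane('wrist',q,zt,c)[:,:2]
    rc=cv2.minAreaRect((P*1000).astype(np.float32));bx=cv2.boxPoints(rc)
    a=np.radians(rc[2]+(90 if rc[1][0]<rc[1][1] else 0));u=np.array([np.cos(a),np.sin(a)]);u=u if u[0]>0 else -u
    v=np.array([-u[1],u[0]])
    s=P@u*1000;t=P@v*1000;L=np.ptp(s);mid=(s.min()+s.max())/2
    bar=(s<s.min()+110)&(s>s.min()+8);side=t-np.median(t[bar])
    lo=cv2.fitLine(np.c_[s,t][bar&(side<-5)].astype(np.float32),cv2.DIST_HUBER,0,.01,.01).ravel();hi=cv2.fitLine(np.c_[s,t][bar&(side>5)].astype(np.float32),cv2.DIST_HUBER,0,.01,.01).ravel()
    sl=(lo[1]/lo[0]+hi[1]/hi[0])/2
    yaw=np.degrees(np.arctan2(u[1],u[0])+np.arctan(sl))
    f=lambda l,x:l[3]+(x-l[2])*l[1]/l[0]
    s0=s.min()+95*L/160; tc=(f(lo,s0)+f(hi,s0))/2
    print('contour px',q.min(0),q.max(0),'L',L,'bar w',f(hi,s0)-f(lo,s0),'head w',np.ptp(t[s>s.max()-30]),'yaw',yaw,'origin',(s0*u+tc*v),'cam',ray('wrist',[0,0],c)[0])
if __name__=='__main__':
    bracket(4,(140,15,65,160),.010)
    c,_=load(4);psi=np.radians(-6.5);R=np.array([[np.cos(psi),np.sin(psi)],[-np.sin(psi),np.cos(psi)]])
    for n,px,z in(('headL top',(264.8,133),.016),('headR top',(324.5,133),.016),('headR bot',(321.8,133),.004),('barL top',(279.5,30),.016),('barR top',(310,30),.016),('barR bot',(307.8,30),.004),('far top',(295,149.5),.016),('far bot',(295,147.3),.004),('gap near L',(281,152.0*0+45),.016)):
        X=plane('wrist',px,z,c)[0];print(n,X,'station-dir',R@X[:2])
E
python3 brk.py
```

```text
Traceback (most recent call last):
  File "brk.py", line 21, in <module>
    bracket(4,(140,15,65,160),.010)
    ~~~~~~~^^^^^^^^^^^^^^^^^^^^^^^^
  File "brk.py", line 14, in bracket
    lo=cv2.fitLine(np.c_[s,t][bar&(side<-5)].astype(np.float32),cv2.DIST_HUBER,0,.01,.01).ravel();hi=cv2.fitLine(np.c_[s,t][bar&(side>5)].astype(np.float32),cv2.DIST_HUBER,0,.01,.01).ravel()
                                                                                                     ~~~~~~~~~~~^^^^^^^^^^^^^^^^^^^^^^^^^^^^^^^^^^^^^^^^^^^^^^^^^^^^^^^^^^^^^^^^^^^^^^
cv2.error: OpenCV(4.12.0) /io/opencv/modules/imgproc/src/linefit.cpp:50: error: (-215:Assertion failed) count > 0 in function 'fitLine2D_wods'
```

```bash
sed -i 's/np.median(t\[bar\])/(t[bar].min()+t[bar].max())\/2/' brk.py; python3 brk.py
```

```text
contour px [150  23] [197 164] L 158.21405696029444 bar w 21.8538702274611 head w 55.41806398938587 yaw -10.058528204991251 origin [ 532.4947 -268.6222] cam [ 0.5484 -0.1787  0.3292]
headL top [ 0.5755 -0.1733  0.016 ] station-dir [ 0.5914 -0.107 ]
headR top [ 0.5822 -0.1097  0.016 ] station-dir [ 0.5909 -0.0431]
headR bot [ 0.5832 -0.1102  0.004 ] station-dir [ 0.5919 -0.0434]
barL top [ 0.4673 -0.1447  0.016 ] station-dir [ 0.4807 -0.0908]
barR top [ 0.4697 -0.1125  0.016 ] station-dir [ 0.4795 -0.0586]
barR bot [ 0.4666 -0.1124  0.004 ] station-dir [ 0.4763 -0.0589]
far top [ 0.5966 -0.1433  0.016 ] station-dir [ 0.609  -0.0749]
far bot [ 0.596  -0.1417  0.004 ] station-dir [ 0.6083 -0.0734]
gap near L [ 0.4841 -0.1452  0.016 ] station-dir [ 0.4974 -0.0895]
```

The pocket widths measure 63.9 and 32.2 mm against 64 and 32, and the bracket 158 × 55 mm, all consistent. The pocket is at about (0.5278, -0.1354) with yaw -6.5°, and the bracket at (0.5325, -0.2686) with yaw -10°. Moving above the bracket.

Emit:
step_arm:
  moves:
    - {"rx": 0,"ry": 0,"rz": 3.3,"dx": 0,"dy": 0,"dz": 0,"gripper": 0}
    - {"rx": 0,"ry": 0,"rz": 0,"dx": 27,"dy": -32.6,"dz": 0,"gripper": 0}
    - {"rx": 0,"ry": 0,"rz": 0,"dx": 27,"dy": -32.6,"dz": 0,"gripper": 0}
    - {"rx": 0,"ry": 0,"rz": 0,"dx": 27,"dy": -32.6,"dz": 0,"gripper": 0}
    - {"rx": 0,"ry": 0,"rz": 0,"dx": 0,"dy": 0,"dz": 50,"gripper": 0}
    - {"rx": 0,"ry": 0,"rz": 0,"dx": 0,"dy": 0,"dz": 50,"gripper": 0}
    - {"rx": 0,"ry": 0,"rz": 0,"dx": 0,"dy": 0,"dz": 30,"gripper": 0}
    - {"rx": 0,"ry": 0,"rz": 0,"dx": 0,"dy": 0,"dz": 0,"gripper": 0}
    - {"rx": 0,"ry": 0,"rz": 0,"dx": 0,"dy": 0,"dz": 0,"gripper": 0}

```text
clock: 14.78
tcp_pos: [0.5229, -0.2637, 0.081]
orientation: [0.266, 3.129, -0.0]
contact_force: [0.3, 0.3, 0.5]
grip_width: 0.0428
gripper_force: 0.0
```

```bash
python3 look.py 5; python3 rel.py; python3 - <<'E'
from st import *
c,im=load(5);c4,_=load(4)
# where is bar seen: rows profile between the fingers
d=im[...,0]-im[...,2];g=im.sum(2)
for y in (60,120,180):
    x=np.where((d[y,150:360]>-12)&(g[y,150:360]>330))[0]+150;
    print(y,x.min() if len(x) else None,x.max() if len(x) else None,len(x), plane('wrist',[(x.min(),y),(x.max(),y)],.010,c)[:,:2] if len(x) else '')
# dark holes of the bracket: bar-end hole in w4 at (275,55)*.64
def hole(im,x,y,w=8):
    p=im[y-w:y+w,x-w:x+w].sum(2);q=np.argwhere(p<p.min()+0.45*(np.median(p)-p.min()));return q.mean(0)[::-1]+[x-w,y-w]
i4=load(4)[1];h4=hole(i4,176,35);X=plane('wrist',h4,.010,c4)[0]
# predict in view 5
R=cv2.Rodrigues(c['rvec'])[0];v=R@X+c['tvec'];th=np.arccos(v[2]/np.linalg.norm(v));K=c['mtx'];pp=v[:2]/np.linalg.norm(v[:2])*th*K[0,0]+K[:2,2]
print('hole4',h4,X,'pred5',pp)
h5=hole(im,int(pp[0]),int(pp[1]),12);print('hole5',h5,plane('wrist',h5,.010,c)[0],cross([ray('wrist',h4,c4),ray('wrist',h5,c)]))
E
```

```text
14.825 [ 0.5232 -0.2641  0.0814] [ 0.2661  3.1279 -0.0008] [ 0.2501  0.5489  0.1453  1.9135 -0.1201  0.685   1.8683] [ 0.4536 -0.2514  0.2007]
14.825 tcp [ 0.5232 -0.2641  0.0814] station(bay) xy [ 0.0342 -0.2609] toolx yaw 170.2737510587367 tool z [ 0.0024 -0.0007 -1.    ] q [ 0.2501  0.5489  0.1453  1.9135 -0.1201  0.685   1.8683] w 0.04312119871238745 F [ 0.1128  0.1888 -0.2349]
60 None None 0 
120 230 266 37 [[ 0.4587 -0.2686]
 [ 0.4626 -0.246 ]]
180 231 265 35 [[ 0.4976 -0.2753]
 [ 0.5014 -0.2531]]
hole4 [175.8261  34.7174] [ 0.4536 -0.2551  0.01  ] pred5 [249.5005 108.5371]
hole5 [248.0833 108.5   ] [ 0.4535 -0.256   0.01  ] (array([ 0.4533, -0.2558,  0.0082]), [0.00030299689058388624, 0.00030299689058406183])
```

Emit:
step_arm:
  grip_force: 50
  moves:
    - {"rx": 0,"ry": 0,"rz": 0,"dx": 2,"dy": -3.5,"dz": 40,"gripper": 0}
    - {"rx": 0,"ry": 0,"rz": 0,"dx": 0,"dy": 0,"dz": 16.5,"gripper": 0}
    - {"rx": 0,"ry": 0,"rz": 0,"dx": 0,"dy": 0,"dz": 0,"gripper": 0}

```text
clock: 15.2
tcp_pos: [0.5191, -0.2671, 0.0231]
orientation: [-0.267, -3.129, -0.001]
contact_force: [0.4, 1.0, -0.1]
grip_width: 0.0429
gripper_force: 0.0
```

Emit:
step_arm:
  grip_force: 50
  moves:
    - {"rx": 0,"ry": 0,"rz": 0,"dx": 0,"dy": 0,"dz": 0,"gripper": -0.7}
    - {"rx": 0,"ry": 0,"rz": 0,"dx": 0,"dy": 0,"dz": 0,"gripper": -0.7}
    - {"rx": 0,"ry": 0,"rz": 0,"dx": 0,"dy": 0,"dz": 0,"gripper": -0.7}
    - {"rx": 0,"ry": 0,"rz": 0,"dx": 0,"dy": 0,"dz": 0,"gripper": -0.7}

```text
clock: 15.7
tcp_pos: [0.5204, -0.2679, 0.0248]
orientation: [0.268, 3.128, -0.001]
contact_force: [-1.8, 0.8, 6.9]
grip_width: 0.0227
gripper_force: 49.9
```

```bash
python3 rel.py
```

```text
15.7 tcp [ 0.5204 -0.2679  0.0248] station(bay) xy [ 0.0319 -0.2649] toolx yaw 170.21879895039012 tool z [ 0.0022 -0.0007 -1.    ] q [ 0.2734  0.6376  0.1256  1.9309 -0.137   0.5788  1.8892] w 0.022712084689946326 F [-1.8047  0.8094  6.8699]
```

Emit:
step_arm:
  grip_force: 50
  moves:
    - {"rx": 0,"ry": 0,"rz": 0,"dx": 0,"dy": 0,"dz": -20,"gripper": -0.7}
    - {"rx": 0,"ry": 0,"rz": 0,"dx": 0,"dy": 0,"dz": -25,"gripper": -0.7}
    - {"rx": 0,"ry": 0,"rz": -3.3,"dx": 0,"dy": 0,"dz": -15,"gripper": -0.7}
    - {"rx": 0,"ry": 0,"rz": 0,"dx": 6.5,"dy": 33,"dz": 0,"gripper": -0.7}
    - {"rx": 0,"ry": 0,"rz": 0,"dx": 6.5,"dy": 33,"dz": 0,"gripper": -0.7}
    - {"rx": 0,"ry": 0,"rz": 0,"dx": 6.5,"dy": 33,"dz": 0,"gripper": -0.7}
    - {"rx": 0,"ry": 0,"rz": 0,"dx": 0,"dy": 33,"dz": 0,"gripper": -0.7}
    - {"rx": 0,"ry": 0,"rz": 0,"dx": 0,"dy": 0,"dz": 20,"gripper": -0.7}
    - {"rx": 0,"ry": 0,"rz": 0,"dx": 0,"dy": 0,"dz": 10,"gripper": -0.7}
    - {"rx": 0,"ry": 0,"rz": 0,"dx": 0,"dy": 0,"dz": 0,"gripper": -0.7}
    - {"rx": 0,"ry": 0,"rz": 0,"dx": 0,"dy": 0,"dz": 0,"gripper": -0.7}

```text
clock: 17.08
tcp_pos: [0.5151, -0.1348, 0.0539]
orientation: [0.179, 3.136, -0.0]
contact_force: [0.4, -0.1, -1.4]
grip_width: 0.0225
gripper_force: 49.5
```

```bash
python3 look.py 6; python3 rel.py; python3 -c "
import cv2
im=cv2.imread('pics/w6.png');cv2.imwrite('pics/w6c.png',cv2.resize(im[60:360,130:430],(600,600),interpolation=cv2.INTER_CUBIC))"
```

```text
17.125 [ 0.5152 -0.1347  0.0539] [ 0.179   3.1356 -0.0003] [ 0.0461  0.529   0.1164  2.0479 -0.1086  0.5695  1.695 ] [ 0.4454 -0.1263  0.1736]
17.125 tcp [ 0.5152 -0.1347  0.0539] station(bay) xy [ 0.0117 -0.1333] toolx yaw 173.4640596458284 tool z [ 0.0009 -0.0003 -1.    ] q [ 0.0461  0.529   0.1164  2.0479 -0.1086  0.5695  1.695 ] w 0.022173947923991293 F [ 0.5762  0.4506 -1.7738]
```

View pics/w6c.png

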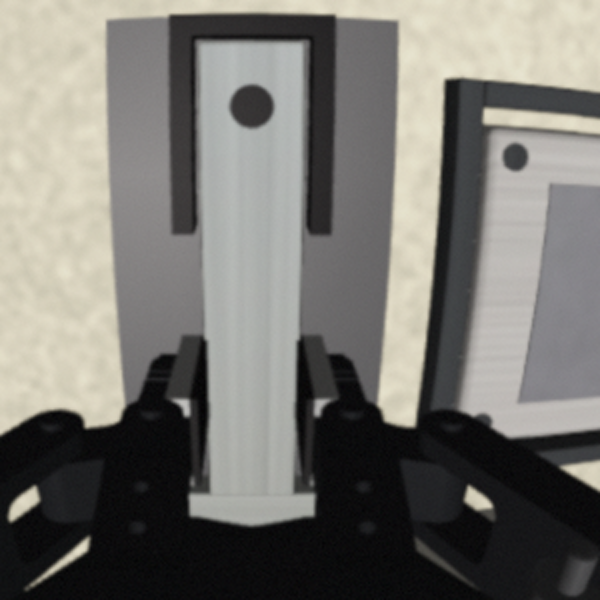

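The crop shows the bar at x 194–309 with its end at row 38, the near wall's outer top at row 14, and the side walls at row 225 with inner edges near 196 and 307. The bracket looks centred. Next I'll check the numbers and whether the cover is flush with the stop.

```bash
python3 - <<'E'
from st import *
from rel import S
c,im=load(6);F=lambda x,y:(x/2+130,y/2+60)
for n,p,z in(('bar endL',F(194,38),.039),('bar endR',F(309,37),.039),('bar row225 L',F(203,225),.039),('bar row225 R',F(301,225),.039),('wall outer near L',F(169,15),.016),('wall outer near R',F(336,15),.016),('wall tip inner L',F(196,225),.016),('inner R',F(308,225),.016),('outer L',F(172,225),.016),('outer R',F(331,225),.016),('wall end L',F(185,234),.016),('wall end R',F(320,235),.016),('cover nearR corner',F(486,126),.02),('cover far edge by stop',F(458,406),.02)):
    X=plane('wrist',p,z,c)[0];print(n,X,S@X[:2]*1000)
o=np.array(r.get_obs()['tcp_pos']);print(S@o[:2]*1000)
E
```

```text
bar endL [ 0.4309 -0.1374  0.039 ] [443.655  -87.7147]
bar endR [ 0.4336 -0.1119  0.039 ] [443.4658 -62.1001]
bar row225 L [ 0.4737 -0.1408  0.039 ] [486.6299 -86.2407]
bar row225 R [ 0.4764 -0.1182  0.039 ] [486.671  -63.4859]
wall outer near L [ 0.4213 -0.1451  0.016 ] [434.9733 -96.4371]
wall outer near R [ 0.4262 -0.1017  0.016 ] [435.0195 -52.7646]
wall tip inner L [ 0.4783 -0.1451  0.016 ] [491.7041 -90.0617]
inner R [ 0.4819 -0.1149  0.016 ] [491.759  -59.5913]
outer L [ 0.4776 -0.1517  0.016 ] [491.6604 -96.6546]
outer R [ 0.4825 -0.1086  0.016 ] [491.7402 -53.2688]
wall end L [ 0.4805 -0.1485  0.016 ] [494.2061 -93.1484]
wall end R [ 0.485  -0.1118  0.016 ] [494.5538 -56.2258]
cover nearR corner [ 0.4587 -0.0639  0.02  ] [462.9581 -11.5833]
cover far edge by stop [ 0.5427 -0.0731  0.02  ] [547.4908 -11.2259]
[527.1764 -75.5549]
```

Lateral offset is about 0.1 mm and the length offset is 1 mm, which I'll correct while lowering.

Emit:
step_arm:
  grip_force: 50
  moves:
    - {"rx": 0,"ry": 0,"rz": 0,"dx": -1,"dy": 0.5,"dz": 5,"gripper": -0.7}
    - {"rx": 0,"ry": 0,"rz": 0,"dx": 0,"dy": 0,"dz": 10,"gripper": -0.7}
    - {"rx": 0,"ry": 0,"rz": 0,"dx": 0,"dy": 0,"dz": 6,"gripper": -0.7}
    - {"rx": 0,"ry": 0,"rz": 0,"dx": 0,"dy": 0,"dz": 2.5,"gripper": -0.7}
    - {"rx": 0,"ry": 0,"rz": 0,"dx": 0,"dy": 0,"dz": 0,"gripper": -0.7}
    - {"rx": 0,"ry": 0,"rz": 0,"dx": 0,"dy": 0,"dz": 0,"gripper": -0.7}

```text
clock: 17.88
tcp_pos: [0.5161, -0.1338, 0.0299]
orientation: [0.178, 3.136, -0.0]
contact_force: [0.3, -0.4, -2.5]
grip_width: 0.0223
gripper_force: 49.5
```

```bash
python3 rel.py
```

```text
17.875 tcp [ 0.5161 -0.1338  0.0299] station(bay) xy [ 0.0125 -0.1322] toolx yaw 173.5211441782739 tool z [ 0.0003 -0.0001 -1.    ] q [ 0.0522  0.5724  0.1067  2.0517 -0.1158  0.5226  1.7001] w 0.02226704231477299 F [ 0.279  -0.4335 -2.5452]
```

Emit:
step_arm:
  grip_force: 50
  moves:
    - {"rx": 0,"ry": 0,"rz": 0,"dx": 0,"dy": 0,"dz": 1.2,"gripper": -0.7}
    - {"rx": 0,"ry": 0,"rz": 0,"dx": 0,"dy": 0,"dz": 0,"gripper": -0.7}

```text
clock: 18.12
tcp_pos: [0.5162, -0.1338, 0.0288]
orientation: [0.177, 3.136, -0.0]
contact_force: [0.4, -0.6, -0.9]
grip_width: 0.0223
gripper_force: 49.7
```

```bash
python3 rel.py
```

```text
18.125 tcp [ 0.5162 -0.1338  0.0288] station(bay) xy [ 0.0126 -0.1322] toolx yaw 173.52466805242926 tool z [ 0.0006 -0.0001 -1.    ] q [ 0.0525  0.5744  0.1062  2.0519 -0.1161  0.5201  1.7004] w 0.022250483657957214 F [ 0.3944 -0.5527 -0.9278]
```

Emit:
step_arm:
  grip_force: 50
  moves:
    - {"rx": 0,"ry": 0,"rz": 0,"dx": 0,"dy": 0,"dz": 1,"gripper": -0.7}
    - {"rx": 0,"ry": 0,"rz": 0,"dx": 0,"dy": 0,"dz": 0,"gripper": -0.7}

```text
clock: 18.38
tcp_pos: [0.5162, -0.1338, 0.0287]
orientation: [0.178, 3.136, 0.0]
contact_force: [-2.5, 0.7, 12.5]
grip_width: 0.022
gripper_force: 51.1
```

```bash
python3 rel.py
```

```text
18.375 tcp [ 0.5162 -0.1338  0.0287] station(bay) xy [ 0.0126 -0.1322] toolx yaw 173.5163585902518 tool z [ 0.0006  0.0002 -1.    ] q [ 0.0529  0.5746  0.1059  2.0519 -0.1164  0.5201  1.7007] w 0.022024293080936255 F [-2.4693  0.6778 12.4565]
```

The upward force of 12 N means the bracket is seated. I'll release, rise, and measure the tab from the existing two views along with the new one.

Emit:
step_arm:
  moves:
    - {"rx": 0,"ry": 0,"rz": 0,"dx": 0,"dy": 0,"dz": -0.7,"gripper": -0.2}
    - {"rx": 0,"ry": 0,"rz": 0,"dx": 0,"dy": 0,"dz": 0,"gripper": -0.2}
    - {"rx": 0,"ry": 0,"rz": 0,"dx": 0,"dy": 0,"dz": 0,"gripper": -0.2}
    - {"rx": 0,"ry": 0,"rz": 0,"dx": 0,"dy": 0,"dz": -15,"gripper": -0.2}
    - {"rx": 0,"ry": 0,"rz": 0,"dx": 0,"dy": 0,"dz": -50,"gripper": -0.2}
    - {"rx": 0,"ry": 0,"rz": 0,"dx": 0,"dy": 0,"dz": -60,"gripper": -0.2}
    - {"rx": 0,"ry": 0,"rz": 0,"dx": -25,"dy": 20,"dz": -60,"gripper": -0.2}
    - {"rx": 0,"ry": 0,"rz": 0,"dx": -50,"dy": 20,"dz": 0,"gripper": -0.2}
    - {"rx": 0,"ry": 0,"rz": 0,"dx": -50,"dy": 20,"dz": 0,"gripper": -0.2}
    - {"rx": 0,"ry": 0,"rz": 0,"dx": 0,"dy": 0,"dz": 0,"gripper": -0.2}
    - {"rx": 0,"ry": 0,"rz": 0,"dx": 0,"dy": 0,"dz": 0,"gripper": -0.2}

```text
clock: 19.75
tcp_pos: [0.6441, -0.09, 0.2086]
orientation: [-0.178, -3.136, 0.001]
contact_force: [-0.3, -0.8, 0.0]
grip_width: 0.0341
gripper_force: 0.0
```

```bash
python3 look.py 7; python3 - <<'E'
from st import *
from rel import S
c7,im=load(7);psi=np.radians(-6.5)
def px(c,X):
    R=cv2.Rodrigues(c['rvec'])[0];v=R@np.array(X)+c['tvec'];th=np.arccos(v[2]/np.linalg.norm(v));K=c['mtx'];return v[:2]/np.linalg.norm(v[:2])*th*K[0,0]+K[:2,2]
# approx tab from views 3,4 (800 px): tip-edge middle and root middle
c3,_=load(3);c4,_=load(4);f=.64
for a,b in(((241,229),(704,197)),((244,288),(699,251))):
    X,e=cross([ray('wrist',np.array(a)*f,c3),ray('wrist',np.array(b)*f,c4)]);print('tab pts',X,e[0],S@X[:2]*1000,'px7',px(c7,X))
E
cp pics/w7b.png pics/w7v.png
```

```text
19.8 [ 0.6437 -0.0904  0.2087] [-0.1791 -3.1356  0.0008] [-0.0662  0.4799  0.1511  1.6701 -0.0821  0.9987  1.5694] [ 0.5746 -0.0815  0.3285]
tab pts [0.5776 0.011  0.0749] 4.015387231827977e-05 [572.6615  76.3075] px7 [360.8258 103.1361]
tab pts [0.6126 0.0062 0.0758] 0.00045647097940491134 [608.004  75.524] px7 [358.7141 142.7874]
```

View pics/w7v.png

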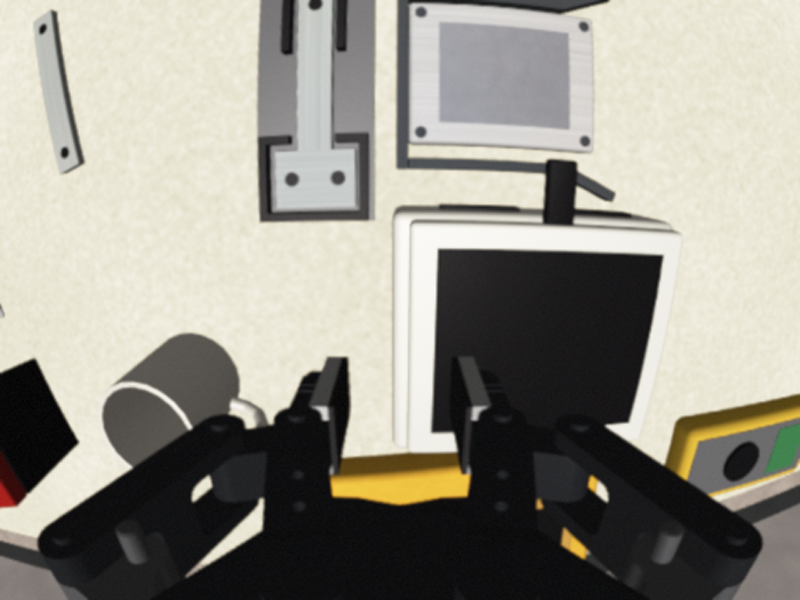

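The view shows the bracket flat in its pocket, with the head inside the walls at (272–360, 150–212), and the cover's edge at x≈409 against the stop at 408. The tab tip is at (561,160) and its root at (559,223); triangulated, its top is at z≈0.075 and it's about 35 mm long, as expected. Moving above the tab.

Emit:
step_arm:
  moves:
    - {"rx": 0,"ry": 0,"rz": 0,"dx": 23,"dy": 31,"dz": 0,"gripper": -0.2}
    - {"rx": 0,"ry": 0,"rz": 0,"dx": 23,"dy": 31,"dz": 0,"gripper": -0.2}
    - {"rx": 0,"ry": 0,"rz": 0,"dx": 23.8,"dy": 30.4,"dz": 0,"gripper": -0.2}
    - {"rx": 0,"ry": 0,"rz": 0,"dx": 0,"dy": 0,"dz": 50,"gripper": -0.2}
    - {"rx": 0,"ry": 0,"rz": 0,"dx": 0,"dy": 0,"dz": 40,"gripper": -0.2}
    - {"rx": 0,"ry": 0,"rz": 0,"dx": 0,"dy": 0,"dz": 0,"gripper": -0.2}
    - {"rx": 0,"ry": 0,"rz": 0,"dx": 0,"dy": 0,"dz": 0,"gripper": -0.2}

```text
clock: 20.68
tcp_pos: [0.5864, 0.0094, 0.1202]
orientation: [0.179, 3.135, 0.0]
contact_force: [1.0, -0.9, 0.6]
grip_width: 0.034
gripper_force: 0.0
```

```bash
python3 look.py 8; python3 - <<'E'
from st import *
from rel import S
from scipy.spatial.transform import Rotation as Ro
c,im=load(8);g=im.sum(2)//3
o=r.get_obs();p=np.array(o['tcp_pos']);print('sdir',S@p[:2]*1000,p[2])
def px(c,X):
    R=cv2.Rodrigues(c['rvec'])[0];v=R@np.array(X)+c['tvec'];th=np.arccos(v[2]/np.linalg.norm(v));K=c['mtx'];return v[:2]/np.linalg.norm(v[:2])*th*K[0,0]+K[:2,2]
for sx,sy in((573,75.3),(584,75.3),(584,66.3),(584,84.3)):
    w=S.T@np.array([sx,sy])/1000;print(sx,sy,px(c,[*w,.0755]))
q=px(c,[*(S.T@np.array([.584,.0753])),.0755]).astype(int)
print('row',q[1],list(zip(range(q[0]-40,q[0]+40,2),g[q[1],q[0]-40:q[0]+40:2])))
print('col',q[0],list(zip(range(q[1]-50,q[1]+10,2),g[q[1]-50:q[1]+10:2,q[0]])))
# arc rows
H=np.array([761.3,66.]);G0=np.array([580.,71.5]);N=15;a=14.5
def tcp(k):
    ph=np.radians(60*k/N);t=np.radians(30*k/N);v=G0-H
    G=H+[v[0]*np.cos(ph)+v[1]*np.sin(ph),v[1]*np.cos(ph)-v[0]*np.sin(ph)]
    xt=np.array([-np.cos(t),np.sin(t)]);zt=np.array([-np.sin(t),-np.cos(t)])
    return G-a*zt,xt,zt
for k in range(N):
    A,xt,zt=tcp(k);d=tcp(k+1)[0]-A;print(k,round(d@xt,1),round(d@zt,1))
print('end',tcp(N)[0])
E
```

```text
20.725 [0.5869 0.0096 0.1206] [0.1788 3.1335 0.0007] [-0.2074  0.4904  0.1101  1.8906 -0.0749  0.7614  1.4007] [0.5166 0.0179 0.2398]
sdir [582.0628  75.9922] 0.12057187342628911
573 75.3 [253.8767 214.3649]
584 75.3 [253.9442 231.4106]
584 66.3 [239.0223 231.3984]
584 84.3 [268.8739 231.3551]
row 231 [(213, np.int64(59)), (215, np.int64(57)), (217, np.int64(48)), (219, np.int64(16)), (221, np.int64(10)), (223, np.int64(10)), (225, np.int64(3)), (227, np.int64(8)), (229, np.int64(7)), (231, np.int64(8)), (233, np.int64(28)), (235, np.int64(80)), (237, np.int64(62)), (239, np.int64(27)), (241, np.int64(37)), (243, np.int64(37)), (245, np.int64(36)), (247, np.int64(35)), (249, np.int64(36)), (251, np.int64(34)), (253, np.int64(34)), (255, np.int64(32)), (257, np.int64(33)), (259, np.int64(31)), (261, np.int64(32)), (263, np.int64(28)), (265, np.int64(25)), (267, np.int64(37)), (269, np.int64(81)), (271, np.int64(79)), (273, np.int64(32)), (275, np.int64(6)), (277, np.int64(8)), (279, np.int64(6)), (281, np.int64(9)), (283, np.int64(2)), (285, np.int64(2)), (287, np.int64(4)), (289, np.
[... 202 characters left out ...]
(149)), (197, np.int64(212)), (199, np.int64(213)), (201, np.int64(214)), (203, np.int64(219)), (205, np.int64(219)), (207, np.int64(212)), (209, np.int64(201)), (211, np.int64(88)), (213, np.int64(11)), (215, np.int64(18)), (217, np.int64(33)), (219, np.int64(36)), (221, np.int64(36)), (223, np.int64(38)), (225, np.int64(34)), (227, np.int64(36)), (229, np.int64(35)), (231, np.int64(34)), (233, np.int64(31)), (235, np.int64(31)), (237, np.int64(32)), (239, np.int64(30))]
0 -1.3 -12.6
1 -1.8 -12.6
2 -2.2 -12.5
3 -2.6 -12.5
4 -3.1 -12.4
5 -3.5 -12.3
6 -3.9 -12.2
7 -4.4 -12.0
8 -4.8 -11.9
9 -5.2 -11.8
10 -5.6 -11.6
11 -6.0 -11.4
12 -6.4 -11.2
13 -6.8 -11.0
14 -7.2 -10.8
end [682.6631 238.3178]
```

The tab tip is at row 216 and its sides are at columns 238–267, so it's centred between the fingers. Lowering and gripping.

Emit:
step_arm:
  grip_force: 60
  moves:
    - {"rx": 0,"ry": 0,"rz": 0,"dx": 0,"dy": -1,"dz": 20,"gripper": -0.2}
    - {"rx": 0,"ry": 0,"rz": 0,"dx": 0,"dy": 0,"dz": 14.5,"gripper": -0.2}
    - {"rx": 0,"ry": 0,"rz": 0,"dx": 0,"dy": 0,"dz": 0,"gripper": -0.2}
    - {"rx": 0,"ry": 0,"rz": 0,"dx": 0,"dy": 0,"dz": 0,"gripper": -0.85}
    - {"rx": 0,"ry": 0,"rz": 0,"dx": 0,"dy": 0,"dz": 0,"gripper": -0.85}
    - {"rx": 0,"ry": 0,"rz": 0,"dx": 0,"dy": 0,"dz": 0,"gripper": -0.85}
    - {"rx": 0,"ry": 0,"rz": 0,"dx": 0,"dy": 0,"dz": 0,"gripper": -0.85}

```text
clock: 21.6
tcp_pos: [0.5859, 0.0078, 0.0845]
orientation: [0.179, 3.136, -0.002]
contact_force: [-1.6, -5.7, 3.2]
grip_width: 0.0164
gripper_force: 58.9
```

```bash
python3 rel.py
```

```text
21.6 tcp [0.5859 0.0078 0.0845] station(bay) xy [0.0658 0.0163] toolx yaw 173.4609994916435 tool z [ 0.0006 -0.0012 -1.    ] q [-0.1993  0.5427  0.1032  1.9088 -0.0814  0.6937  1.4084] w 0.016414774908761132 F [-1.5553 -5.7118  3.2174]
```

The tab is gripped: 16.4 mm, the same 1.6 mm bias as on the 24 mm bar. I'll start the arc and check the force.

Emit:
step_arm:
  grip_force: 60
  moves:
    - {"rx": 0,"ry": 2,"rz": 0,"dx": -1.3,"dy": 0,"dz": -12.6,"gripper": -0.85}
    - {"rx": 0,"ry": 2,"rz": 0,"dx": -1.8,"dy": 0,"dz": -12.6,"gripper": -0.85}
    - {"rx": 0,"ry": 2,"rz": 0,"dx": -2.2,"dy": 0,"dz": -12.5,"gripper": -0.85}

```text
clock: 21.98
tcp_pos: [0.5926, 0.0069, 0.1209]
orientation: [-0.173, -3.032, -0.007]
contact_force: [5.5, -5.5, -11.4]
grip_width: 0.0166
gripper_force: 58.7
```

```bash
python3 rel.py
```

```text
21.975 tcp [0.5926 0.0069 0.1209] station(bay) xy [0.0726 0.0162] toolx yaw 173.46492336091256 tool z [-0.1042  0.0103 -0.9945] q [-0.1826  0.5447  0.1035  1.797  -0.093   0.9077  1.4268] w 0.01662808538295625 F [  5.5445  -5.4595 -11.3571]
```

Emit:
step_arm:
  grip_force: 60
  moves:
    - {"rx": 0,"ry": 2,"rz": 0,"dx": -2.6,"dy": 0,"dz": -12.5,"gripper": -0.85}
    - {"rx": 0,"ry": 2,"rz": 0,"dx": -3.1,"dy": 0,"dz": -12.4,"gripper": -0.85}
    - {"rx": 0,"ry": 2,"rz": 0,"dx": -3.5,"dy": 0,"dz": -12.3,"gripper": -0.85}
    - {"rx": 0,"ry": 2,"rz": 0,"dx": -3.9,"dy": 0,"dz": -12.2,"gripper": -0.85}
    - {"rx": 0,"ry": 2,"rz": 0,"dx": -4.4,"dy": 0,"dz": -12,"gripper": -0.85}
    - {"rx": 0,"ry": 2,"rz": 0,"dx": -4.8,"dy": 0,"dz": -11.9,"gripper": -0.85}
    - {"rx": 0,"ry": 2,"rz": 0,"dx": -5.2,"dy": 0,"dz": -11.8,"gripper": -0.85}
    - {"rx": 0,"ry": 2,"rz": 0,"dx": -5.6,"dy": 0,"dz": -11.6,"gripper": -0.85}

```text
clock: 22.98
tcp_pos: [0.6449, 0.0008, 0.2047]
orientation: [-0.157, -2.75, -0.027]
contact_force: [2.4, -3.8, -15.6]
grip_width: 0.0161
gripper_force: 58.8
```

```bash
python3 rel.py
```

```text
22.975 tcp [0.6449 0.0008 0.2047] station(bay) xy [0.1252 0.0161] toolx yaw 173.42558602455708 tool z [-0.3756  0.0401 -0.9259] q [-0.1381  0.6801  0.1161  1.3883 -0.1263  1.4631  1.4614] w 0.01611868128877568 F [  2.3614  -3.845  -15.638 ]
```

Emit:
step_arm:
  grip_force: 60
  moves:
    - {"rx": 0,"ry": 2,"rz": 0,"dx": -6,"dy": 0,"dz": -11.4,"gripper": -0.85}
    - {"rx": 0,"ry": 2,"rz": 0,"dx": -6.4,"dy": 0,"dz": -11.2,"gripper": -0.85}
    - {"rx": 0,"ry": 2,"rz": 0,"dx": -6.8,"dy": 0,"dz": -11,"gripper": -0.85}
    - {"rx": 0,"ry": 2,"rz": 0,"dx": -7.2,"dy": 0,"dz": -10.8,"gripper": -0.85}
    - {"rx": 0,"ry": 0,"rz": 0,"dx": 0,"dy": 0,"dz": 0,"gripper": -0.85}
    - {"rx": 0,"ry": 0,"rz": 0,"dx": 0,"dy": 0,"dz": 0,"gripper": -0.85}

```text
clock: 23.72
tcp_pos: [0.6875, -0.0042, 0.2333]
orientation: [-0.15, -2.612, -0.036]
contact_force: [1.7, -5.4, -10.8]
grip_width: 0.0161
gripper_force: 59.5
```

```bash
cat > scr.py <<'E'
from st import *
from rel import S
c=r.camera_info('scene');im=r.grab_frame('scene').astype(int);cv2.imwrite('pics/scr.png',im)
ct=r.camera_info('top')
# screen end-corner prediction for several angles: panel near edge 152 mm from hinge, +-85 mm about sy=75
for a in (0,50,55,60,65):
    t=np.radians(a);out=[]
    for sy in(-.010,.160):
        sx=.763-.152*np.cos(t)+.007*np.sin(t);z=.066+.152*np.sin(t)+.007*np.cos(t)
        out+=[proj('scene',[*(S.T@np.array([sx,sy])),z],c)[0].round(1)]
    print(a,out)
E
python3 rel.py;python3 scr.py
```

```text
23.725 tcp [ 0.6875 -0.0042  0.2333] station(bay) xy [0.168  0.0159] toolx yaw 173.36011380102136 tool z [-0.4987  0.0543 -0.865 ] q [-0.112   0.816   0.1238  1.1144 -0.1478  1.7396  1.4674] w 0.016093175916710542 F [  1.7395  -5.3561 -10.7589]
0 [array([243.9, 239.1]), array([305.9, 236.6])]
50 [array([243.1, 238.5]), array([312. , 235.8])]
55 [array([243.1, 241. ]), array([312.7, 238.2])]
60 [array([243.1, 243.9]), array([313.5, 241.1])]
65 [array([243.2, 247.3]), array([314.2, 244.5])][ WARN:0@0.886] global loadsave.cpp:1063 imwrite_ Unsupported depth image for selected encoder is fallbacked to CV_8U.
```

By the TCP the angle is about 59.5°. I'll release, retreat along the tool, and check the angle with two wrist views of the display from above.

Emit:
step_arm:
  moves:
    - {"rx": 0,"ry": 0,"rz": 0,"dx": 0,"dy": 0,"dz": 0,"gripper": -0.2}
    - {"rx": 0,"ry": 0,"rz": 0,"dx": 0,"dy": 0,"dz": 0,"gripper": -0.2}
    - {"rx": 0,"ry": 0,"rz": 0,"dx": 0,"dy": 0,"dz": 0,"gripper": -0.2}
    - {"rx": 0,"ry": 0,"rz": 0,"dx": 0,"dy": 0,"dz": -20,"gripper": -0.2}
    - {"rx": 0,"ry": 0,"rz": 0,"dx": 0,"dy": 0,"dz": -40,"gripper": -0.2}
    - {"rx": 0,"ry": 0,"rz": 0,"dx": 0,"dy": 0,"dz": -40,"gripper": -0.2}
    - {"rx": 0,"ry": -10,"rz": 0,"dx": 0,"dy": 0,"dz": 0,"gripper": -0.2}
    - {"rx": 0,"ry": -10,"rz": 0,"dx": 0,"dy": 0,"dz": 0,"gripper": -0.2}
    - {"rx": 0,"ry": -10,"rz": 0,"dx": 0,"dy": 0,"dz": 0,"gripper": -0.2}
    - {"rx": 0,"ry": 0,"rz": 0,"dx": -40,"dy": 20,"dz": -30,"gripper": -0.2}
    - {"rx": 0,"ry": 0,"rz": 0,"dx": -40,"dy": 20,"dz": -30,"gripper": -0.2}
    - {"rx": 0,"ry": 0,"rz": 0,"dx": -30,"dy": 20,"dz": -30,"gripper": -0.2}
    - {"rx": 0,"ry": 0,"rz": 0,"dx": 0,"dy": 0,"dz": 0,"gripper": -0.2}
    - {"rx": 0,"ry": 0,"rz": 0,"dx": 0,"dy": 0,"dz": 0,"gripper": -0.2}

```text
clock: 25.52
tcp_pos: [0.839, 0.0394, 0.4037]
orientation: [0.178, 3.117, 0.001]
contact_force: [0.1, 0.5, -0.6]
grip_width: 0.0342
gripper_force: 0.0
```

```bash
python3 look.py 9; cat > quad.py <<'E'
from st import *
from rel import S
def quad(im,thr=150):
    m=(im.sum(2)<thr).astype(np.uint8);m=cv2.morphologyEx(m,cv2.MORPH_OPEN,np.ones((3,3)))
    out=[]
    for q in cv2.findContours(m,cv2.RETR_EXTERNAL,cv2.CHAIN_APPROX_NONE)[0]:
        if cv2.contourArea(q)<600: continue
        a=cv2.approxPolyDP(q,.03*cv2.arcLength(q,True),True).reshape(-1,2);out.append((cv2.contourArea(q),cv2.boundingRect(q),a.tolist() if len(a)<9 else len(a)))
    return out
E
python3 - <<'E'
from quad import *
c,im=load(9)
for q in quad(im): print(q)
sc=r.grab_frame('scene').astype(int);cv2.imwrite('pics/sc9.png',sc.astype(np.uint8))
for q in quad(sc): 
    if 180<q[1][0]<330: print('scene',q)
tp=r.grab_frame('top').astype(int);cv2.imwrite('pics/tp9.png',tp.astype(np.uint8))
for q in quad(tp):
    if 200<q[1][0]<300: print('top',q)
E
```

```text
25.575 [0.8386 0.039  0.4035] [0.1795 3.1174 0.0007] [-0.1742  0.726   0.127   0.82   -0.082   1.5806  1.3744] [0.767 0.048 0.522]
(42719.5, (0, 229, 512, 155), 9)
(1316.5, (0, 113, 33, 59), [[20, 113], [0, 115], [0, 171], [32, 152]])
(4963.0, (144, 55, 119, 50), [[144, 61], [168, 104], [260, 102], [262, 55]])
scene (3623.5, (250, 211, 110, 77), [[359, 237], [305, 211], [301, 246], [250, 250], [251, 287], [305, 285], [316, 246], [328, 260]])
scene (1372.5, (224, 0, 37, 71), [[260, 0], [240, 0], [230, 14], [224, 2], [235, 45], [227, 70], [234, 52], [257, 48]])
```

Emit:
step_arm:
  moves:
    - {"rx": 0,"ry": 0,"rz": 0,"dx": 0,"dy": -40,"dz": 0,"gripper": -0.2}
    - {"rx": 0,"ry": 0,"rz": 0,"dx": 0,"dy": -40,"dz": 0,"gripper": -0.2}
    - {"rx": 0,"ry": 0,"rz": 0,"dx": 0,"dy": -40,"dz": 0,"gripper": -0.2}
    - {"rx": 0,"ry": 0,"rz": 0,"dx": 0,"dy": 0,"dz": 0,"gripper": -0.2}
    - {"rx": 0,"ry": 0,"rz": 0,"dx": 0,"dy": 0,"dz": 0,"gripper": -0.2}

```text
clock: 26.3
tcp_pos: [0.8253, -0.0793, 0.4042]
orientation: [0.179, 3.116, 0.003]
contact_force: [0.4, 0.2, -0.6]
grip_width: 0.0339
gripper_force: 0.0
```

```bash
python3 look.py 10; python3 - <<'E'
from quad import *
def corners(im,box):
    # subpixel corners: line fits to the 4 sides of the largest dark quad inside box
    for a,b,q in quad(im):
        if isinstance(q,list) and len(q)==4 and 3000<a<12000: Q=np.array(q,float);break
    else: return None
    m=(im.sum(2)<150).astype(np.uint8);m=cv2.morphologyEx(m,cv2.MORPH_OPEN,np.ones((3,3)))
    C=[k for k in cv2.findContours(m,0,1)[0] if 3000<cv2.contourArea(k)<12000][0].reshape(-1,2).astype(float)
    L=[]
    for i in range(4):
        p,d=Q[i],Q[(i+1)%4]-Q[i];n=np.linalg.norm(d);d/=n
        s=(C-p)@d;t=np.abs((C-p)@[-d[1],d[0]]);k=C[(s>.12*n)&(s<.88*n)&(t<4)]
        v=cv2.fitLine(k.astype(np.float32),cv2.DIST_HUBER,0,.01,.01).ravel();L.append(np.cross([v[2],v[3],1],[v[2]+v[0],v[3]+v[1],1]))
    X=[np.cross(L[i-1],L[i]) for i in range(4)];X=np.array([x[:2]/x[2] for x in X])
    ctr=X.mean(0);return X[np.argsort(np.arctan2(*(X-ctr).T[::-1]))]
A=load(9);B=load(10)
a=corners(A[1],0);b=corners(B[1],0);print(a,b,[q for q in quad(B[1])] if b is None else '')
P=[]
for p,q in zip(a,b):
    X,e=cross([ray('wrist',p,A[0]),ray('wrist',q,B[0])]);P.append([*(S@X[:2]),X[2]]);print(np.array(P[-1])*1000,e[0])
P=np.array(P);u=P[:2].mean(0)-P[2:].mean(0);print('angle',np.degrees(np.arctan2(u[2],-u[0])),'len',np.linalg.norm(u))
n=np.linalg.svd(P-P.mean(0))[2][2];print('normal angle',np.degrees(np.arctan2(abs(n[0]),abs(n[2]))))
E
```

```text
26.35 [ 0.8256 -0.0782  0.4041] [0.1764 3.116  0.0036] [-0.0374  0.6994  0.1313  0.8656 -0.0868  1.5602  1.5202] [ 0.7532 -0.0709  0.5225]
[[141.708   59.2116]
 [262.433   53.3712]
 [260.1236 101.302 ]
 [167.7792 104.1503]] [[246.2729  52.9503]
 [366.6031  59.3887]
 [340.8598 103.9448]
 [248.3455 101.2784]] 
[701.4304   6.1424 192.897 ] 0.00022617278434862757
[702.012  142.8359 191.8237] 6.088711360030549e-06
[755.8595 142.0179  90.8308] 0.0003618719296250449
[755.5983   6.1479  89.6992] 4.35550968514101e-05
angle 62.121497301746835 len 0.11550092419619593
normal angle 62.12261754418355
```

The two-view angle reads 62.1° against 59.5° from the TCP. I'll take a third, lower view with a wider baseline and check against the shut-screen views to calibrate.

Emit:
step_arm:
  moves:
    - {"rx": 0,"ry": 0,"rz": 0,"dx": -10,"dy": 45,"dz": 10,"gripper": -0.2}
    - {"rx": 0,"ry": 0,"rz": 0,"dx": -10,"dy": 45,"dz": 20,"gripper": -0.2}
    - {"rx": 0,"ry": 0,"rz": 0,"dx": 0,"dy": 45,"dz": 20,"gripper": -0.2}
    - {"rx": 0,"ry": 0,"rz": 0,"dx": 0,"dy": 45,"dz": 20,"gripper": -0.2}
    - {"rx": 0,"ry": 0,"rz": 0,"dx": 0,"dy": 45,"dz": 10,"gripper": -0.2}
    - {"rx": 0,"ry": 0,"rz": 0,"dx": 0,"dy": 0,"dz": 0,"gripper": -0.2}
    - {"rx": 0,"ry": 0,"rz": 0,"dx": 0,"dy": 0,"dz": 0,"gripper": -0.2}

```text
clock: 27.22
tcp_pos: [0.8728, 0.143, 0.325]
orientation: [0.176, 3.116, 0.001]
contact_force: [0.5, -0.1, 1.0]
grip_width: 0.0341
gripper_force: 0.0
```

```bash
python3 look.py 11; cat >> quad.py <<'E'
def corners(im,lo=3000,hi=30000,box=None):
    m=(im.sum(2)<150).astype(np.uint8);m=cv2.morphologyEx(m,cv2.MORPH_OPEN,np.ones((3,3)))
    for k in cv2.findContours(m,0,1)[0]:
        Q=cv2.approxPolyDP(k,.03*cv2.arcLength(k,True),True).reshape(-1,2).astype(float)
        if len(Q)==4 and lo<cv2.contourArea(k)<hi: C=k.reshape(-1,2).astype(float);break
    else: return None
    L=[]
    for i in range(4):
        p,d=Q[i],Q[(i+1)%4]-Q[i];n=np.linalg.norm(d);d/=n
        s=(C-p)@d;t=np.abs((C-p)@[-d[1],d[0]]);k=C[(s>.12*n)&(s<.88*n)&(t<4)]
        v=cv2.fitLine(k.astype(np.float32),cv2.DIST_HUBER,0,.01,.01).ravel();L.append(np.cross([v[2],v[3],1],[v[2]+v[0],v[3]+v[1],1]))
    X=[np.cross(L[i-1],L[i]) for i in range(4)];X=np.array([x[:2]/x[2] for x in X])
    return X[np.argsort(np.arctan2(*(X-X.mean(0)).T[::-1]))]
def tri(ks,pts=None):
    D=[load(k) for k in ks];cs=[corners(d[1]) for d in D] if pts is None else [np.array(p)*.64 for p in pts]
    P=[]
    for i in range(len(cs[0])):
        X,e=cross([ray('wrist',q[i],d[0]) for q,d in zip(cs,D)]);P.append([*(S@X[:2]),X[2]])
        print(np.array(P[-1])*1000,np.round(e,4))
    return np.array(P)
E
python3 - <<'E'
from quad import *
print('w11',corners(load(11)[1]),'w4',corners(load(4)[1]))
for ks in((9,10),(9,11),(10,11),(9,10,11)):
    try:
        P=tri(ks);u=P[:2].mean(0)-P[2:].mean(0);print(ks,'angle',np.degrees(np.arctan2(u[2],-u[0])),'len',np.linalg.norm(u))
    except Exception as e: print(ks,e)
print('shut w4,w7');P=tri((4,7),[[(608,276),(770,277),(742,426)],[(438,250),(663,256),(631,421)]])
E
```

```text
27.275 [0.873  0.1414 0.3256] [0.1782 3.1148 0.0006] [-0.2781  0.842   0.1199  0.7753 -0.0844  1.507   1.2621] [0.8006 0.1514 0.4433]
w11 [[ 26.0701  46.7496]
 [142.4326  22.0999]
 [172.273   86.123 ]
 [ 77.0989  95.8283]] w4 None
[701.4304   6.1424 192.897 ] [0.0002 0.0002]
[702.012  142.8359 191.8237] [0. 0.]
[755.8595 142.0179  90.8308] [0.0004 0.0004]
[755.5983   6.1479  89.6992] [0. 0.]
(9, 10) angle 62.121497301746835 len 0.11550092419619593
[701.0096   6.3553 193.3213] [0.0003 0.0003]
[701.8962 142.8593 191.2522] [0. 0.]
[755.9395 141.9804  87.997 ] [0.0005 0.0005]
[755.7758   6.2493  90.1217] [0.0001 0.0001]
(9, 11) angle 62.209067892841304 len 0.11668766731947747
[701.1972   6.2233 193.1296] [0.0005 0.0005]
[701.9481 142.9627 191.5003] [0. 0.]
[756.3548 142.3567  89.6175] [0.0001 0.0001]
[755.727    6.137   89.9677] [0.0002 0.0002]
(10, 11) angle 62.01911721719358 len 0.11609365735143588
[701.2122   6.2234 193.1325] [0.     0.0005 0.0005]
[701.9522 142.9197 191.4959] [0.0001 0.     0.    ]
[756.0648 142.2458  89.5062] [0.0006 0.0002 0.0004]
[755.6988   6.165   89.9554] [0.0001 0.0001 0.0002]
(9, 10, 11) angle 62.10675242297153 len 0.11606872530664483
shut w4,w7
[623.1751   4.863   82.6991] [0.0002 0.0002]
[624.1085 146.1324  77.8062] [0.0007 0.0007]
[726.0823 128.3704 101.5766] [0.0013 0.0013]
```

The wrist views agree on about 62.1°, while the TCP chord gives about 59–61.5°. I'll clear the arm to the left and measure the display independently with the scene and top cameras.

Emit:
step_arm:
  moves:
    - {"rx": 0,"ry": 0,"rz": 0,"dx": 0,"dy": 45,"dz": -30,"gripper": -0.2}
    - {"rx": 0,"ry": 0,"rz": 0,"dx": 0,"dy": 50,"dz": -30,"gripper": -0.2}
    - {"rx": 0,"ry": 0,"rz": 0,"dx": 10,"dy": 55,"dz": 0,"gripper": -0.2}
    - {"rx": 0,"ry": 0,"rz": 0,"dx": 30,"dy": 50,"dz": 0,"gripper": -0.2}
    - {"rx": 0,"ry": 0,"rz": 0,"dx": 45,"dy": 30,"dz": 0,"gripper": -0.2}
    - {"rx": 0,"ry": 0,"rz": 0,"dx": 55,"dy": 0,"dz": 0,"gripper": -0.2}
    - {"rx": 0,"ry": 0,"rz": 0,"dx": 55,"dy": 0,"dz": 0,"gripper": -0.2}
    - {"rx": 0,"ry": 0,"rz": 0,"dx": 0,"dy": 0,"dz": 0,"gripper": -0.2}

```text
clock: 28.28
tcp_pos: [0.6995, 0.3926, 0.3823]
orientation: [0.174, 3.12, 0.002]
contact_force: [0.7, -0.7, 0.5]
grip_width: 0.0339
gripper_force: 0.0
```

```bash
python3 rel.py; python3 - <<'E'
from quad import *
from scipy.optimize import least_squares
sc=np.mean([r.grab_frame('scene').astype(float) for _ in range(4)],0);tp=np.mean([r.grab_frame('top').astype(float) for _ in range(4)],0)
cv2.imwrite('pics/sc12.png',sc.astype(np.uint8));cv2.imwrite('pics/tp12.png',tp.astype(np.uint8))
cs=r.camera_info('scene');ct=r.camera_info('top')
def cr(im,x0,y0,x1,y1,lo):
    f=4;b=cv2.resize(im[y0:y1,x0:x1],None,fx=f,fy=f,interpolation=cv2.INTER_CUBIC);q=corners(b,lo*f*f,9e5)
    return None if q is None else (q+.5)/f-.5+[x0,y0]
a=cr(sc,215,225,335,320,700);b=cr(tp,215,100,300,175,200)
print('scene',a);print('top',b)
w=[proj('scene',[*(S.T@np.array(p[:2])),p[2]],cs)[0].round(1) for p in np.array([[701.2,6.2,193],[702,142.9,191.5],[756,142.2,89.5],[755.7,6.2,90]])/1000];print('wrist pts in scene',w)
w=[proj('top',[*(S.T@np.array(p[:2])),p[2]],ct)[0].round(1) for p in np.array([[701.2,6.2,193],[702,142.9,191.5],[756,142.2,89.5],[755.7,6.2,90]])/1000];print('in top',w)
E
```

```text
28.275 tcp [0.6995 0.3926 0.3823] station(bay) xy [0.1351 0.4115] toolx yaw 173.61038072209521 tool z [ 0.0173  0.0001 -0.9999] q [-0.6527  0.6418  0.1197  1.0091 -0.0628  1.4796  0.9074] w 0.03385829554785358 F [ 0.7056 -0.6762  0.4782]
scene [[249.4363 249.988 ]
 [306.3492 247.7748]
 [305.0181 285.8122]
 [250.8241 287.8918]]
top None
wrist pts in scene [array([250. , 248.2]), array([306.5, 246.5]), array([305. , 284.1]), array([251.5, 286.1])]
in top [array([273.3, 125.3]), array([233.4, 120.3]), array([236.3, 114.5]), array([273.7, 119.1])]
```

```bash
python3 - <<'E'
from quad import *
from scipy.optimize import least_squares
def cr(im,x0,y0,x1,y1,lo,f=4,thr=150):
    b=cv2.resize(im[y0:y1,x0:x1].astype(float),None,fx=f,fy=f,interpolation=cv2.INTER_CUBIC);q=corners(b,lo*f*f,9e5)
    return None if q is None else (q+.5)/f-.5+[x0,y0]
cs=r.camera_info('scene');ct=r.camera_info('top')
s0=cr(cv2.imread('pics/scene0.png'),235,215,325,310,700);s1=cr(cv2.imread('pics/sc12.png'),215,225,335,320,700)
t0=cr(cv2.imread('pics/top0.png'),225,110,285,160,300)
t1=cr(cv2.imread('pics/tp12.png'),226,106,280,132,80)
print('scene shut',s0);print('top shut',t0,'top raised',t1)
sh={}
for n,q,c in(('scene',s0,cs),('top',t0,ct)):
    P=np.array([[*(S@x[:2]),x[2]] for x in plane(n,q,.080,c)]);print(n,P*1000);sh[n]=P
# scene: image-top corners are the near (tab) edge, image-left is -y
for n,q1,c in(('scene',s1,cs),)+((('top',t1,ct),) if t1 is not None else ()):
    P=sh[n];
    def f(v,P=P,q1=q1,n=n,c=c):
        th,hx,dy=v;X=P.copy();dx=X[:,0]-hx;dz=X[:,2]-.066
        R=np.c_[hx+dx*np.cos(th)+dz*np.sin(th),X[:,1]+dy,.066+dz*np.cos(th)-dx*np.sin(th)]
        px=proj(n,np.c_[R[:,:2]@S,R[:,2]],c)
        D=np.linalg.norm(px[:,None]-q1[None],axis=2);return (px-q1[D.argmin(1)]).ravel()
    for h in (None,.758,.761,.763):
        if h is None: s=least_squares(f,[1.05,.761,0]);print(n,'free',np.degrees(s.x[0]),s.x[1:],'res',s.fun.reshape(-1,2))
        else: s=least_squares(lambda u:f([u[0],h,u[1]]),[1.05,0]);print(n,'hinge',h,np.degrees(s.x[0]),np.sqrt(np.mean(s.fun**2)))
E
```

```text
scene shut [[249.6738 242.4598]
 [300.1069 240.6618]
 [303.9011 281.6139]
 [250.9228 283.6769]]
top shut [[236.4299 120.7105]
 [272.2434 125.2385]
 [268.3881 154.0876]
 [232.4938 149.739 ]] top raised [[233.1659 119.7088]
 [237.0177 115.1918]
 [273.375  119.808 ]
 [273.375  124.6037]]
scene [[625.6952   5.5607  80.    ]
 [626.3593 142.22    80.    ]
 [745.2052 141.0791  80.    ]
 [744.8199   4.8767  80.    ]]
top [[735.8818 139.5735  80.    ]
 [735.2116   8.6108  80.    ]
 [627.0328   9.9797  80.    ]
 [626.9646 139.9629  80.    ]]
scene free 60.25531157750455 [0.7345 0.0013] res [[ 0.9396 -0.1078]
 [-0.8048  0.1099]
 [-0.8867  0.7266]
 [ 0.7992  0.7398]]
scene hinge 0.758 58.71601559417894 0.957258028987252
scene hinge 0.761 58.524151487748966 1.0099616478807127
scene hinge 0.763 58.39790300816262 1.0463267831933296
top free 63.65060477309235 [ 0.7486 -0.0001] res [[ 0.1041  0.0426]
 [-0.407  -0.1946]
 [-1.0683 -0.1406]
 [ 1.3683  0.1718]]
top hinge 0.758 59.94352258009289 1.0624590803239415
top hinge 0.761 58.82416810729027 1.2646231031569195
top hinge 0.763 58.095561534681984 1.4006103046900442
```

The estimates bracket 60°: roughly 58–60° with the hinge fixed and 60–63.7° with it free. For one cleaner reading I'll tilt the tool so the display sits near the wrist camera's axis, then take two views.

Emit:
step_arm:
  moves:
    - {"rx": 0,"ry": 0,"rz": 0,"dx": -23.5,"dy": -47,"dz": 0,"gripper": -0.2}
    - {"rx": 0,"ry": 0,"rz": 0,"dx": -23.5,"dy": -47,"dz": 0,"gripper": -0.2}
    - {"rx": 0,"ry": 0,"rz": 0,"dx": -23.5,"dy": -47,"dz": 0,"gripper": -0.2}
    - {"rx": 0,"ry": 0,"rz": 0,"dx": -23.5,"dy": -47,"dz": 0,"gripper": -0.2}
    - {"rx": 0,"ry": 0,"rz": 0,"dx": -23.5,"dy": -47,"dz": 0,"gripper": -0.2}
    - {"rx": 0,"ry": 0,"rz": 0,"dx": -23.5,"dy": -47,"dz": 0,"gripper": -0.2}
    - {"rx": 0,"ry": 0,"rz": 0,"dx": -23.5,"dy": -47,"dz": 0,"gripper": -0.2}
    - {"rx": 0,"ry": 10,"rz": 0,"dx": 0,"dy": 0,"dz": 0,"gripper": -0.2}
    - {"rx": 0,"ry": 10,"rz": 0,"dx": 0,"dy": 0,"dz": 0,"gripper": -0.2}
    - {"rx": 0,"ry": 0,"rz": 0,"dx": 0,"dy": 0,"dz": 0,"gripper": -0.2}
    - {"rx": 0,"ry": 0,"rz": 0,"dx": 0,"dy": 0,"dz": 0,"gripper": -0.2}

```text
clock: 30.05
tcp_pos: [0.8159, 0.0483, 0.3959]
orientation: [-0.178, -2.905, -0.055]
contact_force: [-0.5, 0.2, 0.0]
grip_width: 0.0344
gripper_force: 0.0
```

```bash
python3 look.py 13; python3 -c "
from quad import *
print(corners(load(13)[1]))"
```

```text
30.1 [0.8157 0.0489 0.3963] [-0.1768 -2.9054 -0.0579] [-0.2305  0.8888  0.424   0.606  -0.3819  1.9137  1.4444] [0.7754 0.0507 0.5285]
[[137.4956 126.8615]
 [252.2874 123.0365]
 [250.5731 171.4526]
 [161.9143 173.3511]]
```

Emit:
step_arm:
  moves:
    - {"rx": 0,"ry": 0,"rz": 0,"dx": 0,"dy": -45,"dz": 0,"gripper": -0.2}
    - {"rx": 0,"ry": 0,"rz": 0,"dx": 0,"dy": -45,"dz": 0,"gripper": -0.2}
    - {"rx": 0,"ry": 0,"rz": 0,"dx": 0,"dy": -45,"dz": 0,"gripper": -0.2}
    - {"rx": 0,"ry": 0,"rz": 0,"dx": 0,"dy": 0,"dz": 0,"gripper": -0.2}
    - {"rx": 0,"ry": 0,"rz": 0,"dx": 0,"dy": 0,"dz": 0,"gripper": -0.2}

```text
clock: 30.72
tcp_pos: [0.799, -0.0845, 0.3933]
orientation: [-0.176, -2.906, -0.061]
contact_force: [0.5, 0.1, 1.0]
grip_width: 0.0345
gripper_force: 0.0
```

```bash
python3 look.py 14; python3 - <<'E'
from quad import *
print(corners(load(13)[1]),corners(load(14)[1]))
for ks in((13,14),(9,14),(10,13),(11,14),(9,10,11,13,14)):
    try:
        P=tri(ks);u=P[:2].mean(0)-P[2:].mean(0);print(ks,'angle',np.degrees(np.arctan2(u[2],-u[0])),'len',np.linalg.norm(u))
    except Exception as e: print(ks,e)
E
```

```text
30.775 [ 0.7992 -0.0837  0.3931] [-0.1749 -2.9066 -0.0605] [-0.0978  0.8536  0.4335  0.6833 -0.3394  1.881   1.6188] [ 0.7583 -0.0826  0.5258]
[[137.4956 126.8615]
 [252.2874 123.0365]
 [250.5731 171.4526]
 [161.9143 173.3511]] [[249.     123.3999]
 [362.6103 126.3488]
 [338.5564 172.    ]
 [249.     172.    ]]
[702.2564   6.4401 192.1377] [0.0001 0.0001]
[702.4537 143.4661 188.1717] [0.0002 0.0002]
[756.6642 141.5621  91.469 ] [0.0001 0.0001]
[756.3067   6.4781  87.6809] [0.0004 0.0004]
(13, 14) angle 61.711581532725994 len 0.11422455953870705
[701.9313   6.4097 193.4535] [0.0006 0.0006]
[702.2472 142.911  189.5301] [0.0006 0.0006]
[756.1085 142.0615  89.8181] [0.0006 0.0006]
[755.7802   6.4565  90.7163] [0.0001 0.0001]
(9, 14) angle 61.98543073263892 len 0.11466011691744217
[701.7004   6.0834 191.2469] [0.0003 0.0003]
[702.1771 143.4629 190.0647] [0.0005 0.0005]
[756.4104 141.5687  92.3011] [0.0002 0.0002]
[756.1322   6.0427  86.1163] [0.0006 0.0006]
(10, 13) angle 61.82759998349372 len 0.11508459492962096
[701.684    6.5468 193.4398] [0.0009 0.0009]
[702.3809 142.5925 190.6512] [0.0007 0.0007]
[756.593  142.2527  89.3225] [0.0001 0.0001]
[755.922    6.4633  90.4825] [0. 0.]
(11, 14) angle 62.03733695140421 len 0.11564429970148582
[701.7063   6.4085 193.1325] [0.0005 0.0003 0.001  0.0007 0.0008]
[702.2701 142.9417 190.8546] [0.0004 0.0005 0.0005 0.0007 0.001 ]
[756.294  142.0855  89.6391] [0.0008 0.0003 0.0003 0.0006 0.0004]
[755.9585   6.4368  89.9703] [0.0004 0.0005 0.0003 0.0011 0.0001]
(9, 10, 11, 13, 14) angle 62.08603293603614 len 0.11564454186366327
```

The readings (58–63°) centre on about 60.5°, so I'll leave the screen. The cover is home, the bracket is seated and the arm is clear. Handing in.

```bash
python3 -c "
from bench import r
print(r.hand_in())"
```

```text
the job is handed in; nothing more can be done
None
```

I handed the job in at about 31 s of the 72 s allowed: the cover is home against its stop, the bracket lies flat in its compartment, and the screen stands at about 60° (readings ranged from 58° to 64°, centred near 60.5°).

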